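# Move the sample vials to the loader rack in sequence

## Robot

A 7-joint arm with a two-finger parallel gripper is mounted at the origin on a cart in front of the work surface, level with it; the furniture and walls round the work are solid. World frame = base frame: x ahead of the robot, y to its left, z up, the work surface at z = 0. Lengths are in m, angles in rad, forces in N, time in s.
With the tool pointing down it reaches from about 0.425 to 1.025 m from the base axis. Payload 9.4 kg.
Tool frame: the origin (TCP) lies on the front face of the gripper's body, between the roots of the fingers; the fingertips stand 73 mm ahead of it and the grasp point (between the pads) lies 54 mm ahead of it; z points along the fingers, x is the direction in which the jaws open and shut, and the axes are right-handed (so a half turn about z gives the same grasp; the last joint's range is limited). The gripper opens to 85 mm and grips with 20 to 120 N. Pads are 22 mm wide; open, the fingers measure 114 mm over their backs; the gripper's body (76 mm by 85 mm) begins 54 mm behind the grasp point. The pads swing forward as they close: fully open they stand 13 mm farther back than shut.
Start: joints at [-1.322, 0.599, -0.003, 1.599, 0.002, 0.943, -0.08], TCP at [0.232, 0.687, 0.304] pointing down, gripper open.
Joint ranges: [-2.57, 2.57], [-0.35, 1.97], [-1.29, 1.29], [0.11, 2.56], [-1.05, 4.19], [0.11, 1.86], [-2.63, 2.63]. Speed limits (rad/s): [2.22, 2.22, 3.01, 3.01, 3.14, 3.14, 3.14].

## Interface

Orientations are given as a unit quaternion [w, x, y, z].
In Python, from workcell import arm gives the robot as it stands.
- The arm moves only by the shell command python3 -m jog 'ROWS' [FORCE]. ROWS is JSON, one flat list of numbers, 7 for each row, row after row: the shift along the tool's x, y, z in mm, then the turn, a rotation vector about the tool's x, y, z in degrees, then the finger opening in mm, from 0 to 85.4. A call has 1 to 5 rows; each row shifts and turns the pose as measured when the row begins, along the tool's axes as they then stand; what a row does not reach is not made up. A row lasts 1/10 s, in which the tool goes at most 50 mm and 8.59 degrees, less where a joint would pass 70% of its speed; a pose out of reach is approached as far as the arm can. A call is refused whole if a number of a shift passes 50 or a number of a turn 8.59, either way. A call with a gripper value outside its range is refused whole. The fingers move at their own pace and stop on an object; FORCE is the grip in N (left out, the last holds). Time passes only in rows, so rows that do not move let the fingers close. It gives the time, the measured TCP pose, the force and the opening at its end, in the units of the state.
- arm.read_state(): the state, without advancing time (a new reading comes with each control period).
- arm.get_image(name): name is "side" or "top" or "wrist"; returns (picture, depth): 480x640x3 uint8, red, green, blue; 480x640 float32, m along the optical axis (not along the pixel's ray), 0 where there is no reading.
- arm.camera_model(name): a dict with "vertical_fov" (degrees; the focal length in pixels is half the picture's height over the tangent of half this angle, whatever the lens; pixels are square), "cx", "cy" (the principal point, pixels), "R" (3x3) and "t" (3): a world point X has camera coordinates R X + t. Camera axes: x right, y down, z forward; pixel columns grow to the right and rows downward; lengths in m; the calibration is good to about 2 mm. A picture is of the moment at which its call begins: read the wrist's pose just before it. camera_model takes no time and is no camera call; for the wrist camera it gives the pose at the moment of the call.
- arm.close_job(): hands the job in, once; it reports no verdict.
The state is a dict: "time_s": time; "joints": joint angles; "joint_vel": joint speeds; "tau": joint torques, N m; "ee_pos": TCP position; "ee_rot": TCP orientation; "ft_force": force on the tool from outside, world axes, zero at the start; "moment": the same for the moment, N m; "finger_gap": finger opening in m.
Only numpy, scipy, OpenCV 4.12 (cv2) and the standard library are available. Lean on these libraries where they do the work, as an engineer would, in place of code of your own. Each camera call takes 0.05 s, during which the arm holds its last target.

## Task

Move the four sample vials from the cups of the flat bench rack into the wells of the loader block, keeping their sequence: counting from the end with the black handle on each rack, the first vial goes into the first well, the second into the second, and so on. The racks may point different ways, and the sequence is given by where the vials stand, not by their caps. Never tip a vial over; leave each standing upright on the floor of its well.

Things in the scene. Friction and masses are not known exactly. Their poses are not given: they have to be found in the camera images.
- vial_1_center (a point): centre, half-way up, of an upright clear glass sample vial with a black screw cap, 19 mm in diameter and 58 mm high (z is its axis); it starts in the cup cup_1. Stands loosely; light (about 15 to 45 g).
- vial_2_center (a point): centre, half-way up, of an upright clear glass sample vial with a red screw cap, 19 mm in diameter and 58 mm high (z is its axis); it starts in the cup cup_2. Stands loosely; light (about 15 to 45 g).
- vial_3_center (a point): centre, half-way up, of an upright taller clear glass sample vial with a white screw cap, 22 mm in diameter and 68 mm high (z is its axis); it starts in the cup cup_3. Stands loosely; light (about 15 to 45 g).
- vial_4_center (a point): centre, half-way up, of an upright short amber glass jar with a white cap, 27 mm in diameter and 50 mm high (z is its axis); it starts in the cup cup_4. Stands loosely; light (about 15 to 45 g).
- cup_1: round white cup fixed on the bench rack, in which vial_1 stands at the start: 42 mm outside, 34 mm inside diameter, 14 mm high, inner floor 4 mm up. Origin: centre of its underside, z up. Which place of the bench rack it occupies changes from start to start; it never moves during the run.
- cup_2: round white cup fixed on the bench rack, in which vial_2 stands at the start: 42 mm outside, 34 mm inside diameter, 14 mm high, inner floor 4 mm up. Origin: centre of its underside, z up. Which place of the bench rack it occupies changes from start to start; it never moves during the run.
- cup_3: round white cup fixed on the bench rack, in which vial_3 stands at the start: 42 mm outside, 34 mm inside diameter, 14 mm high, inner floor 4 mm up. Origin: centre of its underside, z up. Which place of the bench rack it occupies changes from start to start; it never moves during the run.
- cup_4: round white cup fixed on the bench rack, in which vial_4 stands at the start: 42 mm outside, 34 mm inside diameter, 14 mm high, inner floor 4 mm up. Origin: centre of its underside, z up. Which place of the bench rack it occupies changes from start to start; it never moves during the run.
- bench_rack: source rack: flat metal plate 60 mm (x) by 224 mm (y, -102 to +122), 6 mm thick, with the four white cups on it. Four places along its y at +75, +25, -25, -75 mm (x = 0): place 1 (+75) is beside the handle, a black bar 10 mm thick and 54 mm long across the rack at y = +110. Origin: underside, middle of the four places; z up. Fixed; may point any way. Handle top 27 mm up.
- loader_rack: target rack: grey block 60 mm (x) by 224 mm (y, -102 to +122), 20 mm high, four empty round wells 37 mm wide, floor 6 mm above the underside. Four places along its y at +75, +25, -25, -75 mm (x = 0): place 1 (+75) is beside the handle, a black bar 10 mm thick and 54 mm long across the rack at y = +110. Origin: underside, middle of the four places; z up. Fixed; may point any way. Handle top 41 mm up.

How it is judged:
At the end, for the whole second after the job is handed in: Each vial stands upright (within 0.12 rad), at rest and released on the floor of the loader-rack well whose number, counted from the handle, is that of the cup it started in on the bench rack (within 12 mm sideways and 5 mm in height) (((y of cup_1 in the frame of bench_rack between 0.063 and 0.087 m and y of vial_1_center in the frame of loader_rack between 0.063 and 0.087 m) or (y of cup_1 in the frame of bench_rack between 0.013 and 0.037 m and y of vial_1_center in the frame of loader_rack between 0.013 and 0.037 m) or (y of cup_1 in the frame of bench_rack between -0.037 and -0.013 m and y of vial_1_center in the frame of loader_rack between -0.037 and -0.013 m) or (y of cup_1 in the frame of bench_rack between -0.087 and -0.063 m and y of vial_1_center in the frame of loader_rack between -0.087 and -0.063 m)) and x of vial_1_center in the frame of loader_rack between -0.012 and 0.012 m and z of vial_1_center in the frame of loader_rack between 0.03 and 0.04 m and angle between each of vial_1_center, vial_2_center, vial_3_center, vial_4_center's own z axis and vertical below 0.12 rad and linear speed of each of vial_1, vial_2, vial_3, vial_4 below 0.02 m/s and ((y of cup_2 in the frame of bench_rack between 0.063 and 0.087 m and y of vial_2_center in the frame of loader_rack between 0.063 and 0.087 m) or (y of cup_2 in the frame of bench_rack between 0.013 and 0.037 m and y of vial_2_center in the frame of loader_rack between 0.013 and 0.037 m) or (y of cup_2 in the frame of bench_rack between -0.037 and -0.013 m and y of vial_2_center in the frame of loader_rack between -0.037 and -0.013 m) or (y of cup_2 in the frame of bench_rack between -0.087 and -0.063 m and y of vial_2_center in the frame of loader_rack between -0.087 and -0.063 m)) and x of vial_2_center in the frame of loader_rack between -0.012 and 0.012 m and z of vial_2_center in the frame of loader_rack between 0.03 and 0.04 m and ((y of cup_3 in the frame of bench_rack between 0.063 and 0.087 m and y of vial_3_center in the frame of loader_rack between 0.063 and 0.087 m) or (y of cup_3 in the frame of bench_rack between 0.013 and 0.037 m and y of vial_3_center in the frame of loader_rack between 0.013 and 0.037 m) or (y of cup_3 in the frame of bench_rack between -0.037 and -0.013 m and y of vial_3_center in the frame of loader_rack between -0.037 and -0.013 m) or (y of cup_3 in the frame of bench_rack between -0.087 and -0.063 m and y of vial_3_center in the frame of loader_rack between -0.087 and -0.063 m)) and x of vial_3_center in the frame of loader_rack between -0.012 and 0.012 m and z of vial_3_center in the frame of loader_rack between 0.035 and 0.045 m and ((y of cup_4 in the frame of bench_rack between 0.063 and 0.087 m and y of vial_4_center in the frame of loader_rack between 0.063 and 0.087 m) or (y of cup_4 in the frame of bench_rack between 0.013 and 0.037 m and y of vial_4_center in the frame of loader_rack between 0.013 and 0.037 m) or (y of cup_4 in the frame of bench_rack between -0.037 and -0.013 m and y of vial_4_center in the frame of loader_rack between -0.037 and -0.013 m) or (y of cup_4 in the frame of bench_rack between -0.087 and -0.063 m and y of vial_4_center in the frame of loader_rack between -0.087 and -0.063 m)) and x of vial_4_center in the frame of loader_rack between -0.012 and 0.012 m and z of vial_4_center in the frame of loader_rack between 0.026 and 0.036 m); the robot touches nothing.
It fails at once if a vial is tipped over (leans more than 0.8 rad) (angle between any of vial_1_center, vial_2_center, vial_3_center, vial_4_center's own z axis and vertical above 0.8 rad).
It also fails if it takes over 99 s, if anything falls off the work surface, if the arm or the gripper's body presses on something with over 40 N, if the wrist force passes 120 N, or if a joint passes its speed limit or range.

## Working session

There is one attempt and no reset: what is moved stays moved. The work goes in short steps, Python scripts to look and compute and a shell command to move; the robot and the scene stay as the last step left them, time stands still between calls to the robot, and variables do not carry over. Pictures are saved under pics/ and viewed, and the job is handed in when it is done.

```bash
ls; mkdir -p pics
python3 - <<'E'
from workcell import arm
import cv2,json
s=arm.read_state();print({k:s[k] for k in('time_s','ee_pos','ee_rot','finger_gap')})
for n in("top","side"):
    p,d=arm.get_image(n);cv2.imwrite(f"pics/{n}0.png",p[:,:,::-1]);m=arm.camera_model(n);print(n,m)
    import numpy as np;np.save(f"pics/{n}0.npy",d)
E
```

```text
pics
{'time_s': 0.0, 'ee_pos': array([0.23192882, 0.68651766, 0.30301688]), 'ee_rot': array([ 5.13635042e-04,  8.12395393e-01,  5.83106442e-01, -5.82408580e-04]), 'finger_gap': 0.08574754224076508}
top {'vertical_fov': 45.29419819578125, 'cx': 312.28049459812377, 'cy': 242.2181067466477, 'R': array([[-0.02398682, -0.99969127, -0.00648047],
       [-0.9881076 ,  0.02469271, -0.15176838],
       [ 0.15188154,  0.00276296, -0.98839484]]), 't': array([-0.00590861,  0.54649974,  0.83939127])}
side {'vertical_fov': 46.1813589817895, 'cx': 319.186366092046, 'cy': 236.51490457853163, 'R': array([[-0.98794217, -0.15476544,  0.00423419],
       [-0.10452981,  0.64659057, -0.75564155],
       [ 0.11420941, -0.74697275, -0.65497169]]), 't': array([0.52330995, 0.0910774 , 0.92707478])}
```

View pics/top0.png

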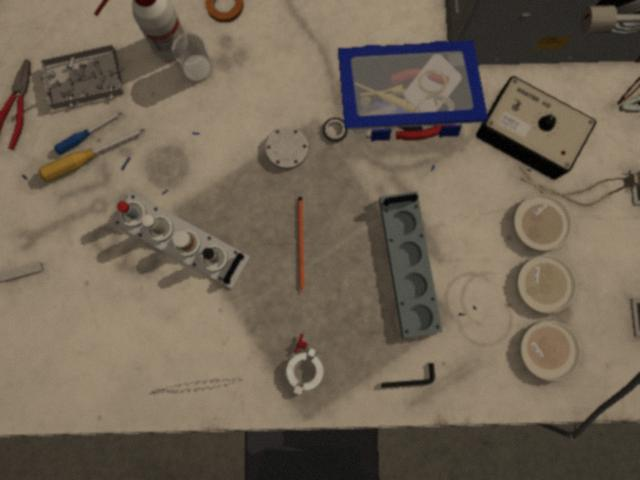

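View pics/side0.png

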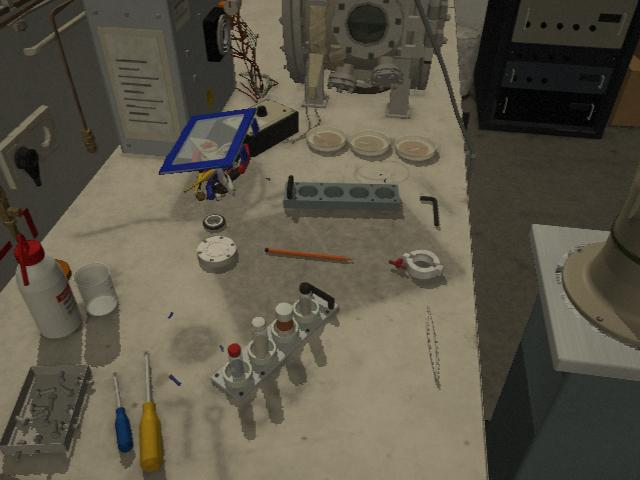

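The top view shows the bench rack with its handle at (233,270). Going away from the handle the vials are black (210,255), amber (184,240), tall white (150,222) and red (125,208). The loader rack runs from its handle at (399,200) to its last well at (419,318). The side view agrees with this order. Next I'll measure in enlarged crops.

Run:
```python
import cv2
p=cv2.imread("pics/top0.png")
cv2.imwrite("pics/cA.png",cv2.resize(p[180:300,95:255],None,fx=5,fy=5,interpolation=cv2.INTER_CUBIC))
cv2.imwrite("pics/cB.png",cv2.resize(p[185:345,340:480],None,fx=3.7,fy=3.7,interpolation=cv2.INTER_CUBIC))
```

```text
(no output)
```

View pics/cA.png

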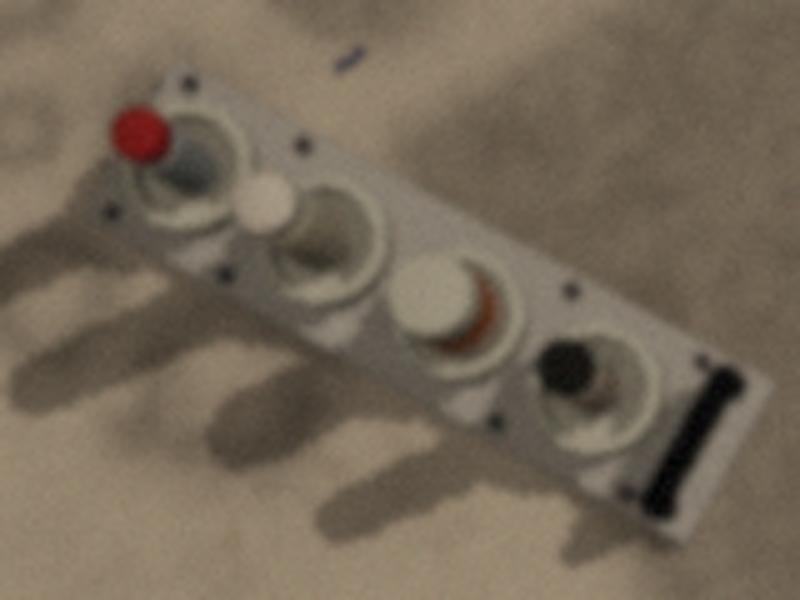

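View pics/cB.png

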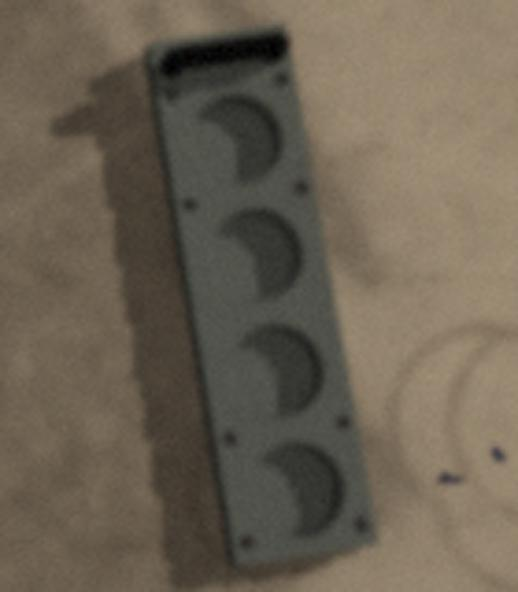

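```bash
cat > h.py <<'E'
import numpy as np
from workcell import arm
def ray(n,u,v,z,m=None):
    m=m or arm.camera_model(n); f=240/np.tan(np.radians(m['vertical_fov'])/2)
    c=np.array([(u-m['cx'])/f,(v-m['cy'])/f,1]); R=np.array(m['R']);t=np.array(m['t'])
    o=-R.T@t; d=R.T@c; return o+d*(z-o[2])/d[2]
def proj(n,X,m=None):
    m=m or arm.camera_model(n); f=240/np.tan(np.radians(m['vertical_fov'])/2)
    c=np.array(m['R'])@X+np.array(m['t']); return f*c[0]/c[2]+m['cx'],f*c[1]/c[2]+m['cy'],c[2]
E
python3 - <<'E'
from h import *
np.set_printoptions(precision=4,suppress=True)
A=lambda u,v,z:ray("top",u/5+95-.4,v/5+180-.4,z)
B=lambda u,v,z:ray("top",u/3.7+340-.4,v/3.7+185-.4,z)
caps=[A(567,367,.068),A(432,295,.060),A(265,202,.078),A(141,133,.068)]
cups=[A(600,388,.020),A(462,315,.02),A(330,243,.02),A(190,167,.02)]
for a,b in zip(caps,cups):print(a,b)
cups=np.array(cups);print(np.linalg.norm(np.diff(cups,axis=0),axis=1),"ang",np.degrees(np.arctan2(*(cups[0]-cups[3])[[1,0]])))
bc=[A(775,383,.006),A(683,545,.006),A(180,65,.006)];print("bench corners",bc)
C=[B(*p,.02) for p in((148,47),(285,28),(375,543),(232,565))]
print(C,[np.linalg.norm(C[i]-C[(i+1)%4]) for i in range(4)])
ax=((C[0]+C[1])-(C[2]+C[3]))/2;ax/=np.linalg.norm(ax);mid=sum(C)/4;org=mid-.010*ax
print("ax",ax,np.degrees(np.arctan2(ax[1],ax[0])))
for y in(.075,.025,-.025,-.075):print(org+y*ax)
print("wells",B(239,140,.02),B(260,255,.02),B(279,370,.02),B(301,490,.02))
d=np.load("pics/top0.npy")
print(d[239,181],d[300,410])
s=arm.read_state();from scipy.spatial.transform import Rotation as R
print(R.from_quat(np.roll(s['ee_rot'],-1)).as_matrix())
E
```

```text
[0.5298 0.1356 0.068 ] [0.5296 0.1342 0.02  ]
[0.5538 0.1778 0.06  ] [0.5538 0.1777 0.02  ]
[0.5799 0.2234 0.078 ] [0.5779 0.2196 0.02  ]
[0.604  0.2641 0.068 ] [0.6035 0.2644 0.02  ]
[0.0498 0.0483 0.0516] ang -119.56085210763676
bench corners [array([0.5317, 0.081 , 0.006 ]), array([0.4809, 0.1104, 0.006 ]), array([0.6403, 0.273 , 0.006 ])]
[array([ 0.619 , -0.1278,  0.02  ]), array([ 0.6258, -0.1869,  0.02  ]), array([ 0.4066, -0.2129,  0.02  ]), array([ 0.399 , -0.1533,  0.02  ])] [np.float64(0.05952438754899093), np.float64(0.22080558662334518), np.float64(0.06001030921707892), np.float64(0.22146474573324906)]
ax [0.9932 0.1164 0.    ] 6.683667104457512
[ 0.5771 -0.1627  0.02  ]
[ 0.5275 -0.1685  0.02  ]
[ 0.4778 -0.1743  0.02  ]
[ 0.4282 -0.1801  0.02  ]
wells [ 0.5774 -0.1648  0.02  ] [ 0.5278 -0.1713  0.02  ] [ 0.4791 -0.1769  0.02  ] [ 0.429  -0.1834  0.02  ]
0.86589783 0.88990146
[[ 0.32    0.9474 -0.0003]
 [ 0.9474 -0.32   -0.0014]
 [-0.0014  0.0002 -1.    ]]
```

Both racks measure consistently: place spacing is about 50 mm and the block is 60 x 221 mm. I'll use one fixed tool yaw, tool x at -65° in world, which clears the neighbours and handles on both racks. First I turn.

```bash
cat >> h.py <<'E'
from scipy.spatial.transform import Rotation as Ro
V={1:(.5298,.1353),4:(.5538,.1778),3:(.5797,.2230),2:(.6040,.2641)}   # by vial number
W={1:(.5772,-.1640),2:(.5276,-.1700),3:(.4783,-.1756),4:(.4286,-.1817)} # by well
def go(x,y,z,yaw=-65):
    s=arm.read_state(); R=Ro.from_quat(np.roll(s['ee_rot'],-1))
    d=np.array([x,y,z])-s['ee_pos']; a=np.radians(yaw)
    T=Ro.from_matrix(np.array([[np.cos(a),np.sin(a),0],[np.sin(a),-np.cos(a),0],[0,0,-1]]))
    print("t %.2f"%s['time_s'],"pos",np.round(s['ee_pos'],4),"gap %.1f"%(s['finger_gap']*1e3),"F",np.round(s['ft_force'],1),
     "shift(tool mm)",np.round(R.inv().apply(d)*1e3,1),"turn",np.round((R.inv()*T).as_rotvec(degrees=True),1),"j7",round(s['joints'][6],2))
E
python3 -m jog '[0,0,0,0,0,8.5,85, 0,0,0,0,0,8.5,85, 0,0,0,0,0,8.5,85, 0,0,0,0,0,8.5,85, 0,0,0,0,0,8.5,85]'
python3 -m jog '[0,0,0,0,0,8.5,60, 0,0,0,0,0,8.5,50, 0,0,0,0,0,8.5,40, 0,0,0,0,0,8.5,40, 0,0,0,0,0,8.5,40]'
python3 -c "
from h import *
go(*V[1],.2)"
```

```text
time_s: 0.6
ee_pos: [0.2322, 0.6853, 0.3005]
ee_rot: [0.002, 0.97, 0.243, -0.002]
ft_force: [-0.1, 0.6, -0.0]
finger_gap: 0.085
time_s: 1.1
ee_pos: [0.2315, 0.6844, 0.2981]
ee_rot: [0.005, 0.992, -0.129, -0.001]
ft_force: [-0.2, 0.6, 0.1]
finger_gap: 0.0397
t 1.10 pos [0.2315 0.6844 0.2981] gap 39.7 F [-0.2  0.6  0.1] shift(tool mm) [429.1 453.3 102.3] turn [ 0.6 -0.2 50.2] j7 -1.31
```

```bash
python3 -m jog '[0,0,0,0,0,8.5,40, 0,0,0,0,0,8.5,40, 0,0,0,0,0,8.5,40, 0,0,0,0,0,8.5,40, 0,0,0,0,0,8.5,40]'
python3 -m jog '[0,0,0,0.5,0,7.5,40]'
python3 -c "
from h import *
go(*V[1],.24)"
```

```text
time_s: 1.6
ee_pos: [0.2304, 0.6836, 0.2958]
ee_rot: [0.007, 0.875, -0.483, 0.001]
ft_force: [-0.9, 0.3, -0.3]
finger_gap: 0.04
time_s: 1.7
ee_pos: [0.2303, 0.6835, 0.2953]
ee_rot: [0.003, 0.84, -0.542, 0.004]
ft_force: [-0.2, -0.5, 1.2]
finger_gap: 0.0403
t 1.70 pos [0.2303 0.6835 0.2953] gap 40.3 F [-0.2 -0.5  1.2] shift(tool mm) [622.3 -46.9  61.5] turn [ 0.1 -0.6 -0.7] j7 -2.03
```

```bash
python3 -m jog '[48,-3,4,0,0,0,40, 48,-3,4,0,0,0,40, 48,-3,4,0,0,0,40, 48,-3,4,0,0,0,40, 48,-3,4,0,0,0,40]'
python3 -m jog '[48,-4,4,0,0,0,40, 48,-4,4,0,0,0,40, 48,-4,4,0,0,0,40, 48,-4,4,0,0,0,40, 48,-4,4,0,0,0,40]'
python3 -c "
from h import *
go(*V[1],.2)"
```

```text
time_s: 2.2
ee_pos: [0.3388, 0.4714, 0.2733]
ee_rot: [0.004, 0.843, -0.538, 0.004]
ft_force: [1.8, -0.3, -0.2]
finger_gap: 0.04
time_s: 2.7
ee_pos: [0.4603, 0.2538, 0.2548]
ee_rot: [0.004, 0.844, -0.536, 0.004]
ft_force: [2.2, 0.5, -0.5]
finger_gap: 0.0403
t 2.70 pos [0.4603 0.2538 0.2548] gap 40.3 F [ 2.2  0.5 -0.5] shift(tool mm) [136.1 -12.8  56.3] turn [ 0.2 -0.7  0.1] j7 -1.26
```

```bash
python3 -m jog '[45,-4,18,0,0,0,40, 45,-4,18,0,0,0,40, 40,-4,18,0,-0.5,0,40, 0,0,0,0,0,0,40]'
python3 - <<'E'
from h import *
import cv2
go(*V[1],.1)
p,d=arm.get_image("wrist");cv2.imwrite("pics/w1.png",p[:,:,::-1])
m=arm.camera_model("wrist")
for i in V:
  z={1:.068,2:.068,3:.078,4:.06}[i]
  print(i,np.round(proj("wrist",np.array([*V[i],z]),m),3))
E
```

```text
time_s: 3.1
ee_pos: [0.5312, 0.1292, 0.2009]
ee_rot: [0.002, 0.842, -0.54, 0.002]
ft_force: [-1.3, 0.3, 0.2]
finger_gap: 0.04
t 3.10 pos [0.5312 0.1292 0.2009] gap 40.0 F [-1.3  0.3  0.2] shift(tool mm) [ -6.6  -1.3 100.8] turn [ 0.1 -0.3 -0.4] j7 -0.96
1 [3.20353e+02 2.56867e+02 2.15000e-01]
4 [2.66796e+02 1.82055e+02 2.12000e-01]
3 [1.91701e+02 9.54200e+01 1.83000e-01]
2 [131.381   6.194   0.181]
```

View pics/w1.png

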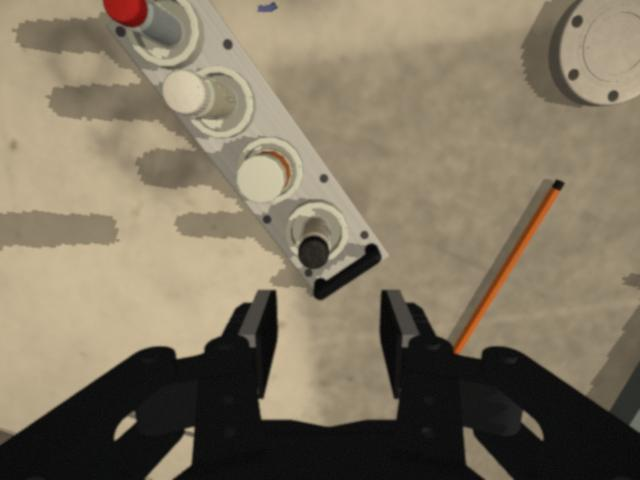

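The wrist view shows the black cap at (314,249), where (320,257) was predicted. The amber, tall white and red caps at (262,176), (186,92) and (126,6) are offset similarly, by about 3 mm. To see which calibration is off, I'll project the grasp point and compare it with the pads.

```bash
python3 - <<'E'
from h import *
s=arm.read_state();R=Ro.from_quat(np.roll(s['ee_rot'],-1)).as_matrix();m=arm.camera_model("wrist")
for k in((.02,0,.073),(-.02,0,.073),(.02,0,.054),(-.02,0,.054)):
  print(k,np.round(proj("wrist",s['ee_pos']+R@np.array(k),m),3))
obs={1:(314,249),4:(262,176),3:(186,92),2:(126,6)}
for i,o in obs.items():
  z={1:.068,2:.068,3:.078,4:.06}[i]; q=ray("wrist",*o,z,m); print(i,q,"diff mm",(q[:2]-V[i])*1e3, "tool",R.T@(q-[*V[i],z])*1e3)
E
python3 -c "
import cv2;p=cv2.imread('pics/w1.png');cv2.imwrite('pics/w1c.png',cv2.resize(p[260:420,200:460],None,fx=3,fy=3))"
```

```text
(0.02, 0, 0.073) [3.76961e+02 3.07636e+02 1.57000e-01]
(-0.02, 0, 0.073) [2.76494e+02 3.07754e+02 1.57000e-01]
(0.02, 0, 0.054) [3.83369e+02 3.31375e+02 1.39000e-01]
(-0.02, 0, 0.054) [2.69711e+02 3.31509e+02 1.39000e-01]
1 [0.53244977 0.14027257 0.068     ] diff mm [2.64976979 4.97257477] tool [-3.40505485 -4.48921453 -0.0182801 ]
4 [0.55571979 0.18134486 0.06      ] diff mm [1.91979397 3.54486067] tool [-2.41449186 -3.22826667 -0.0130171 ]
3 [0.5800104  0.22587633 0.078     ] diff mm [0.31040154 2.87633277] tool [-2.48169512 -1.48684375 -0.0111473 ]
2 [0.60304484 0.26635995 0.068     ] diff mm [-0.95516199  2.25995113] tool [-2.45220541 -0.07946875 -0.00932095]
```

View pics/w1c.png

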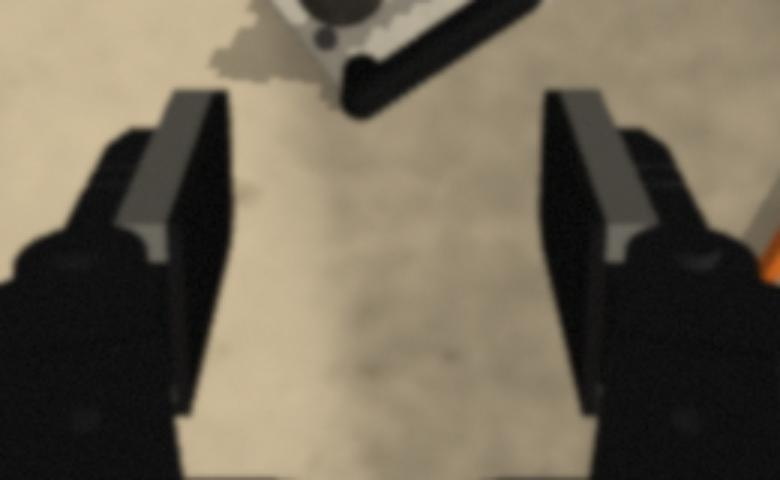

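```bash
python3 -m jog '[-9,-3,25,0,0,0,40, 0,0,24,0,0,0,40, 0,0,0,0,0,0,40, 0,0,0,0,0,0,40]'
python3 - <<'E'
from h import *
import cv2
m0=arm.camera_model("wrist");go(*V[1],.1)
p,d=arm.get_image("wrist");cv2.imwrite("pics/w2.png",p[:,:,::-1])
m=arm.camera_model("wrist");go(*V[1],.1);print(np.abs(m['t']-m0['t']).max())
s=arm.read_state();R=Ro.from_quat(np.roll(s['ee_rot'],-1)).as_matrix()
for k in((.02,0,.073),(-.02,0,.073)):
  print(k,np.round(proj("wrist",s['ee_pos']+R@np.array(k),m),3))
for i in V:
  z={1:.068,2:.068,3:.078,4:.06}[i]
  print(i,np.round(proj("wrist",np.array([*V[i],z]),m),3))
E
```

```text
time_s: 3.55
ee_pos: [0.5282, 0.1452, 0.152]
ee_rot: [0.001, 0.843, -0.538, 0.0]
ft_force: [-0.4, -0.5, 0.1]
finger_gap: 0.0403
t 3.55 pos [0.5282 0.1452 0.152 ] gap 40.3 F [-0.4 -0.5  0.1] shift(tool mm) [ 9.6  2.6 52. ] turn [ 0.1 -0.1 -0.1] j7 -0.92
t 3.60 pos [0.5281 0.1453 0.1521] gap 40.3 F [ 0.1  0.6 -0.1] shift(tool mm) [ 9.7  2.7 52.1] turn [ 0.  -0.1 -0. ] j7 -0.92
2.667269179673637e-05
(0.02, 0, 0.073) [3.76960e+02 3.07604e+02 1.57000e-01]
(-0.02, 0, 0.073) [2.76500e+02 3.07724e+02 1.57000e-01]
1 [3.49423e+02 3.01827e+02 1.69000e-01]
4 [2.81861e+02 2.06791e+02 1.66000e-01]
3 [1.84926e+02 9.58510e+01 1.37000e-01]
2 [104.524 -23.941   0.135]
```

View pics/w2.png

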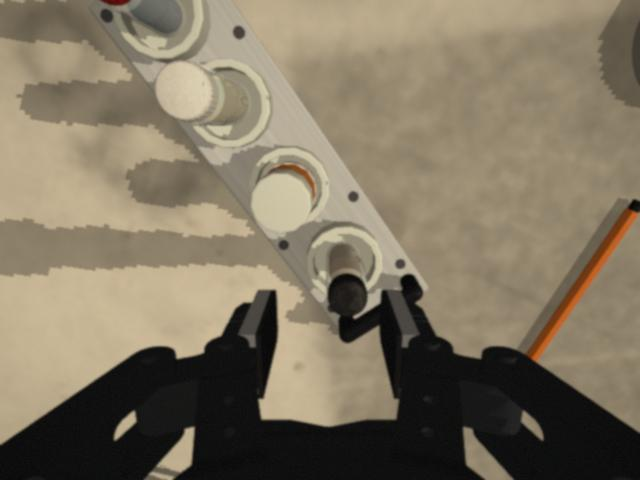

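The wrist view shows the cap at (347,294), between pads whose midpoint is at about x=329. I'll shift tool x by +8 mm, lower and grip.

```bash
python3 -m jog '[8.5,0.5,0,0,0,0,40, 0,0,20,0,0,0,40, 0,0,20,0,0,0,40, 0,0,12,0,0,0,40, 0,0,0,0,0,0,40]' 25
python3 -m jog '[0,0,0,0,0,0,10, 0,0,0,0,0,0,10, 0,0,0,0,0,0,10, 0,0,0,0,0,0,10]' 25
python3 - <<'E'
from h import *
import cv2
go(*V[1],.102)
p,d=arm.get_image("wrist");cv2.imwrite("pics/w3.png",p[:,:,::-1])
E
```

```text
time_s: 4.1
ee_pos: [0.5341, 0.1379, 0.104]
ee_rot: [-0.003, 0.844, -0.536, 0.003]
ft_force: [-0.5, -0.0, 0.8]
finger_gap: 0.0399
time_s: 4.5
ee_pos: [0.5351, 0.1377, 0.1065]
ee_rot: [-0.004, 0.844, -0.536, 0.004]
ft_force: [-0.4, -0.0, -0.8]
finger_gap: 0.0181
t 4.50 pos [0.5351 0.1377 0.1065] gap 18.1 F [-0.4 -0.  -0.8] shift(tool mm) [-0.1  5.9  4.4] turn [-0.6 -0.2  0.1] j7 -0.86
```

View pics/w3.png

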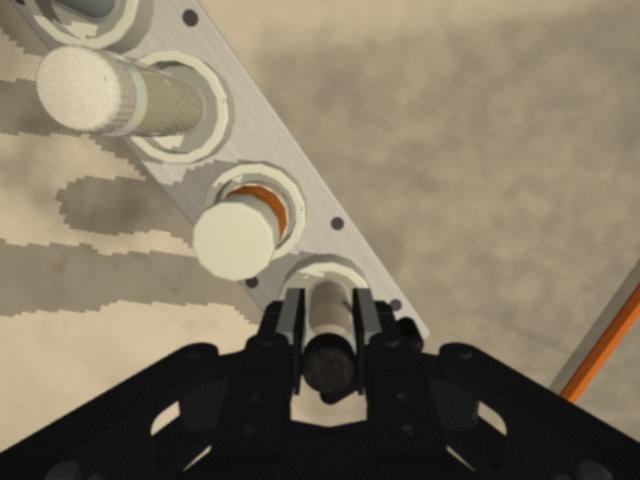

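```bash
python3 - <<'E'
from h import *
s=arm.read_state();R=Ro.from_quat(np.roll(s['ee_rot'],-1)).as_matrix();m=arm.camera_model("wrist")
for k in((0,0,.0385),(0,.005,.0385),(0,0,.073),(0,.011,.073),(0,-.011,.073)):
  print(k,np.round(proj("wrist",s['ee_pos']+R@np.array(k),m),3))
E
python3 -c "
import cv2;p=cv2.imread('pics/w3.png');cv2.imwrite('pics/w3c.png',cv2.resize(p[250:430,230:430],None,fx=3,fy=3))"
```

```text
(0, 0, 0.0385) [3.26275e+02 3.56002e+02 1.24000e-01]
(0, 0.005, 0.0385) [3.26315e+02 3.69866e+02 1.26000e-01]
(0, 0, 0.073) [3.26671e+02 3.07724e+02 1.57000e-01]
(0, 0.011, 0.073) [3.26733e+02 3.32512e+02 1.60000e-01]
(0, -0.011, 0.073) [3.26606e+02 2.81970e+02 1.54000e-01]
```

View pics/w3c.png

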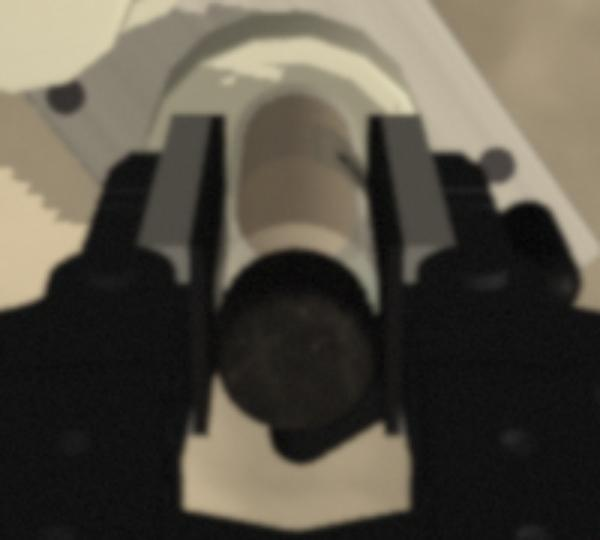

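Gripped, with a gap of 18 mm. Lifting.

```bash
python3 -m jog '[0,0,-25,0,0,0,10, 0,0,-40,0,0,0,10, 0,0,-40,0,0,0,10, 0,0,0,0,0,0,10]' 30
python3 - <<'E'
from h import *
import cv2
go(W[1][0]+.0018+.0018,W[1][1]+.0008+.0008,.2)
p,d=arm.get_image("wrist");cv2.imwrite("pics/w4.png",p[:,:,::-1])
E
```

```text
time_s: 4.95
ee_pos: [0.5337, 0.1371, 0.2146]
ee_rot: [-0.003, 0.844, -0.537, 0.003]
ft_force: [0.6, -0.1, -0.5]
finger_gap: 0.0183
t 4.95 pos [0.5337 0.1371 0.2146] gap 18.3 F [ 0.6 -0.1 -0.5] shift(tool mm) [291.2  84.4  14.7] turn [-0.5 -0.2  0.1] j7 -0.96
```

View pics/w4.png

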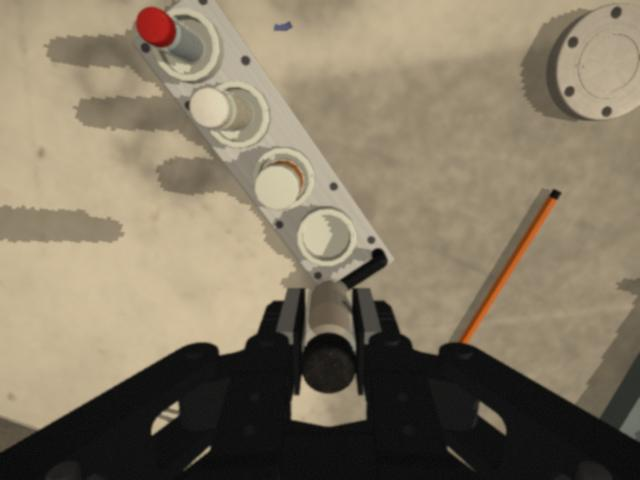

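The vial is held upright and cup 1 is empty. I carry it to well 1.

```bash
python3 -m jog '[42,12,0,0,0,0,10, 42,12,0,0,0,0,10, 42,12,0,0,0,0,10, 42,12,0,0,0,0,10, 42,12,0,0,0,0,10]'
python3 -m jog '[42,12,0,0,0,0,10, 36,11,0,0,0,0,10, 0,0,0,0,0,0,10,0,0,0,0,0,0,10]'
python3 - <<'E'
from h import *
import cv2
go(W[1][0]+.0018+.0018,W[1][1]+.0008+.0008,.2)
p,d=arm.get_image("wrist");cv2.imwrite("pics/w5.png",p[:,:,::-1])
m=arm.camera_model("wrist")
for i in W: print(i,np.round(proj("wrist",np.array([*W[i],.02]),m),1))
E
```

```text
time_s: 5.5
ee_pos: [0.5684, -0.0743, 0.2083]
ee_rot: [-0.002, 0.849, -0.529, -0.001]
ft_force: [1.9, -0.1, 0.2]
finger_gap: 0.0183
time_s: 5.9
ee_pos: [0.5805, -0.1649, 0.2039]
ee_rot: [-0.001, 0.846, -0.532, -0.002]
ft_force: [0.3, 1.0, 0.2]
finger_gap: 0.0185
t 5.90 pos [ 0.5805 -0.1649  0.2039] gap 18.5 F [0.3 1.  0.2] shift(tool mm) [-2.1 -1.3  3.9] turn [0.1 0.2 0.7] j7 -0.49
1 [3.246e+02 2.378e+02 3.000e-01]
2 [3.020e+02 3.026e+02 3.000e-01]
3 [2.811e+02 3.610e+02 3.000e-01]
4 [2.623e+02 4.151e+02 3.000e-01]
```

View pics/w5.png

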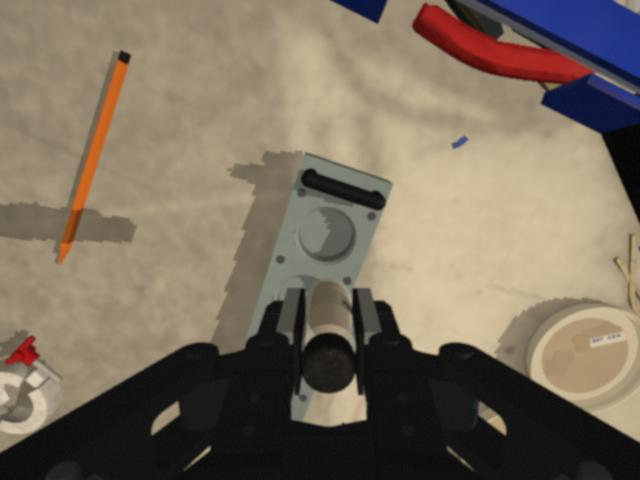

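Well 1's rim is centred at about (326,234), where (324.6,238) was predicted. That's the same bias I saw at the vials, so I'll correct V and W by (+3.6,+1.7) mm and descend.

```bash
cat >> h.py <<'E'
b=np.array([.0036,.0017])
V={k:np.array(v)+b for k,v in V.items()}
W={k:np.array(v)+b for k,v in W.items()}
YT=np.array([-.906,-.423]) # tool y in world
E
python3 -m jog '[0,-3,30,0,0,0.5,10, 0,0,30,0,0,0,10, 0,0,0,0,0,0,10, 0,0,0,0,0,0,10]'
python3 - <<'E'
from h import *
import cv2
go(*(W[1]-.002*YT),.1025)
p,d=arm.get_image("wrist");cv2.imwrite("pics/w6.png",p[:,:,::-1])
m=arm.camera_model("wrist")
for i in W: print(i,np.round(proj("wrist",np.array([*W[i],.02]),m),1))
E
```

```text
time_s: 6.35
ee_pos: [0.5833, -0.158, 0.1422]
ee_rot: [-0.001, 0.846, -0.534, -0.003]
ft_force: [0.3, 0.3, -0.8]
finger_gap: 0.0182
t 6.35 pos [ 0.5833 -0.158   0.1422] gap 18.2 F [ 0.3  0.3 -0.8] shift(tool mm) [ 3.1  2.1 39.7] turn [0.1 0.3 0.5] j7 -0.45
1 [3.344e+02 2.731e+02 2.000e-01]
2 [3.053e+02 3.533e+02 2.000e-01]
3 [2.792e+02 4.238e+02 2.000e-01]
4 [2.562e+02 4.876e+02 2.000e-01]
```

View pics/w6.png

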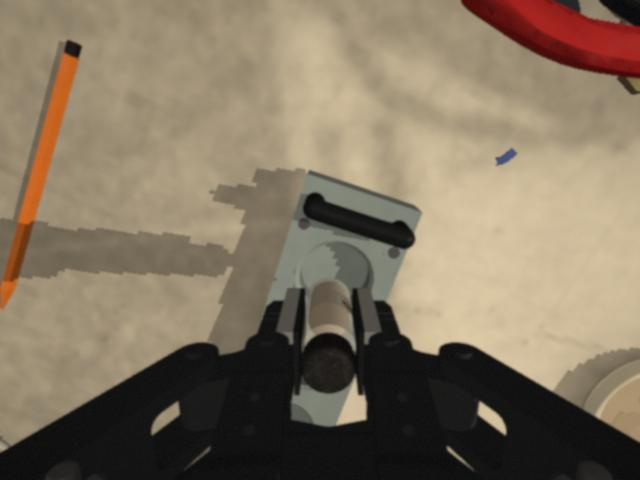

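The well rim is centred at (336,276), which matches the corrected prediction. I lower with the computed shift.

```bash
python3 -m jog '[3,2,15,0,0,0.4,10, 0,0,15,0,0,0,10, 0,0,0,0,0,0,10]'
python3 - <<'E'
from h import *
go(*(W[1]-.002*YT),.1025)
E
```

```text
time_s: 6.7
ee_pos: [0.5838, -0.1604, 0.1126]
ee_rot: [-0.002, 0.844, -0.536, -0.001]
ft_force: [-0.1, 0.7, -0.3]
finger_gap: 0.0185
t 6.70 pos [ 0.5838 -0.1604  0.1126] gap 18.5 F [-0.1  0.7 -0.3] shift(tool mm) [ 0.5  1.6 10.1] turn [-0.1  0.2  0.2] j7 -0.43
```

```bash
python3 -m jog '[0,1,5,0,0,0,10, 0,0,4,0,0,0,10, 0,0,1,0,0,0,10, 0,0,0,0,0,0,10]'
python3 - <<'E'
from h import *
import cv2
go(*(W[1]-.002*YT),.1025)
p,d=arm.get_image("wrist");cv2.imwrite("pics/w7.png",p[:,:,::-1])
p,d=arm.get_image("side");cv2.imwrite("pics/s7.png",cv2.resize(p[130:250,240:440,::-1],None,fx=3,fy=3))
E
```

```text
time_s: 7.1
ee_pos: [0.5829, -0.1614, 0.1019]
ee_rot: [-0.002, 0.844, -0.536, -0.001]
ft_force: [0.6, 0.1, -0.5]
finger_gap: 0.0184
t 7.10 pos [ 0.5829 -0.1614  0.1019] gap 18.4 F [ 0.6  0.1 -0.5] shift(tool mm) [-0.   0.2 -0.6] turn [-0.1  0.2  0.1] j7 -0.42
```

View pics/s7.png

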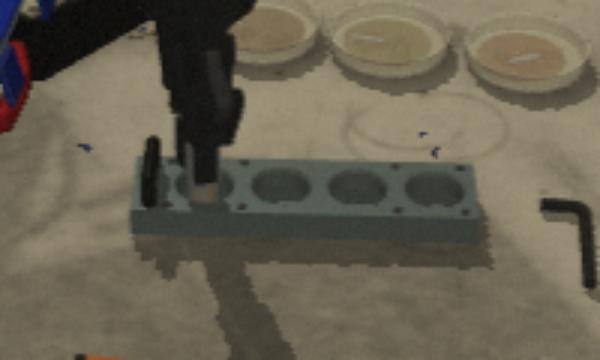

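View pics/w7.png

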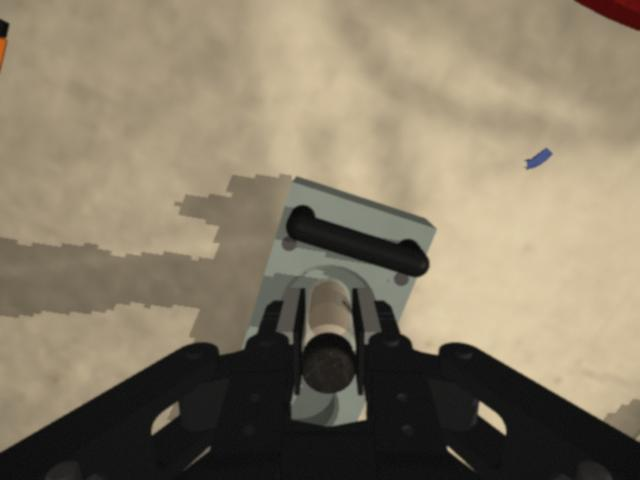

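The vial is inside well 1 and centred, but there is no floor contact in the force reading. I'll creep down.

```bash
python3 -m jog '[0,0,1.2,0,0,0,10, 0,0,0,0,0,0,10]' | grep -E "pos|force"
python3 -m jog '[0,0,1.2,0,0,0,10, 0,0,0,0,0,0,10]'| grep -E "pos|force"
```

```text
ee_pos: [0.5832, -0.1614, 0.1012]
ft_force: [-0.3, -0.6, 0.4]
ee_pos: [0.5834, -0.1615, 0.1011]
ft_force: [0.1, 0.1, -0.5]
```

```bash
python3 -m jog '[0,0,2.5,0,0,0,10, 0,0,0,0,0,0,10]'| grep -E "pos|force"
python3 -m jog '[0,0,2,0,0,0,10, 0,0,0.5,0,0,0,10]'| grep -E "pos|force"
```

```text
ee_pos: [0.5838, -0.1617, 0.1014]
ft_force: [1.0, -0.4, -1.1]
ee_pos: [0.5841, -0.1618, 0.1009]
ft_force: [-1.6, -0.0, 4.9]
```

Contact: about 5 N upward. I release.

```bash
python3 -m jog '[0,0,0,0,0,0,22, 0,0,0,0,0,0,26, 0,0,0,0,0,0,34, 0,0,0,0,0,0,38, 0,0,0,0,0,0,38]'
python3 -m jog '[0,0,-15,0,0,0,38, 0,0,-25,0,0,0,38, 0,0,-40,0,0,0,38, 0,0,-40,0,0,0,38, 0,0,0,0,0,0,38]'
python3 - <<'E'
from h import *
import cv2
go(*(V[4]-.001*YT),.22)
p,d=arm.get_image("wrist");cv2.imwrite("pics/w8.png",p[:,:,::-1])
m=arm.camera_model("wrist")
for i in W: print(i,np.round(proj("wrist",np.array([*W[i],.02]),m),1))
print(np.round(proj("wrist",np.array([*W[1],.064]),m),1))
E
```

```text
time_s: 8.5
ee_pos: [0.5842, -0.1617, 0.1]
ee_rot: [-0.004, 0.844, -0.536, 0.001]
ft_force: [-0.9, 0.4, -0.1]
finger_gap: 0.0377
time_s: 9.0
ee_pos: [0.5827, -0.1631, 0.2263]
ee_rot: [-0.004, 0.843, -0.537, 0.0]
ft_force: [0.5, -0.7, -0.4]
finger_gap: 0.0381
t 9.00 pos [ 0.5827 -0.1631  0.2263] gap 38.1 F [ 0.5 -0.7 -0.4] shift(tool mm) [-321.1 -123.     8.3] turn [-0.4  0.2  0. ] j7 -0.51
1 [3.279e+02 2.299e+02 3.000e-01]
2 [3.073e+02 2.912e+02 3.000e-01]
3 [2.881e+02 3.468e+02 3.000e-01]
4 [2.707e+02 3.987e+02 3.000e-01]
[3.275e+02 2.476e+02 2.000e-01]
```

View pics/w8.png

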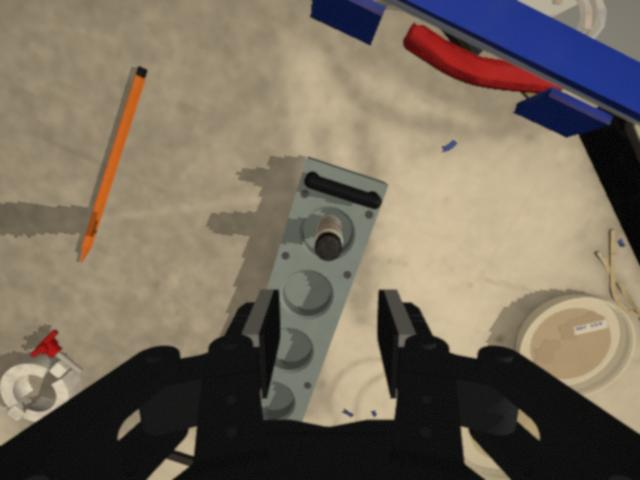

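Vial 1 stands centred in well 1, cap at (328,246) in a rim centred at (328,230). Next is the amber jar.

```bash
python3 -m jog '[-44,-17,0,0,0,0,46, -44,-17,0,0,0,0,46, -44,-17,0,0,0,0,46, -44,-17,0,0,0,0,46, -44,-17,0,0,0,0,46]'
python3 -m jog '[-44,-17,0,0,0,0,46, -44,-17,0,0,0,0,46, 0,0,0,0,0,0,46]'
python3 -c "
from h import *
go(*(V[4]-.001*YT),.15)"
```

```text
time_s: 9.55
ee_pos: [0.5652, 0.0714, 0.2252]
ee_rot: [-0.002, 0.84, -0.543, 0.0]
ft_force: [0.5, 0.2, 0.2]
finger_gap: 0.0461
time_s: 9.85
ee_pos: [0.5568, 0.1773, 0.223]
ee_rot: [-0.001, 0.842, -0.539, -0.002]
ft_force: [-0.3, 0.9, -0.3]
finger_gap: 0.0459
t 9.85 pos [0.5568 0.1773 0.223 ] gap 45.9 F [-0.3  0.9 -0.3] shift(tool mm) [-1.4 -2.4 73. ] turn [ 0.   0.3 -0.3] j7 -1.04
```

```bash
python3 -m jog '[0,-2,35,0,0,0,46, 0,0,35,0,0,0,46, 0,0,0,0,0,0,46,0,0,0,0,0,0,46]'
cat > chk.py <<'E'
from h import *
import cv2,sys
# python3 chk.py name vial : compares wrist picture with pad midline
n,i=sys.argv[1],int(sys.argv[2]); z={1:.068,2:.068,3:.078,4:.06}[i]
go(*V[i],.106)
p,d=arm.get_image("wrist");cv2.imwrite(f"pics/{n}.png",p[:,:,::-1])
m=arm.camera_model("wrist");s=arm.read_state();R=Ro.from_quat(np.roll(s['ee_rot'],-1)).as_matrix()
print("cap pred",np.round(proj("wrist",np.array([*V[i],z]),m),3),"tool axis at cap height",np.round(proj("wrist",s['ee_pos']+R@np.array([0,0,s['ee_pos'][2]-z]),m),3))
E
python3 chk.py w9 4
```

```text
time_s: 10.25
ee_pos: [0.5572, 0.1807, 0.1505]
ee_rot: [-0.0, 0.844, -0.537, -0.003]
ft_force: [-0.0, -0.1, 1.4]
finger_gap: 0.0456
t 10.25 pos [0.5572 0.1807 0.1505] gap 45.6 F [-0.  -0.1  1.4] shift(tool mm) [ 1.4  0.2 44.4] turn [0.1 0.3 0. ] j7 -0.97
cap pred [3.30439e+02 2.90139e+02 1.74000e-01] tool axis at cap height [3.26831e+02 2.90108e+02 1.74000e-01]
```

View pics/w9.png

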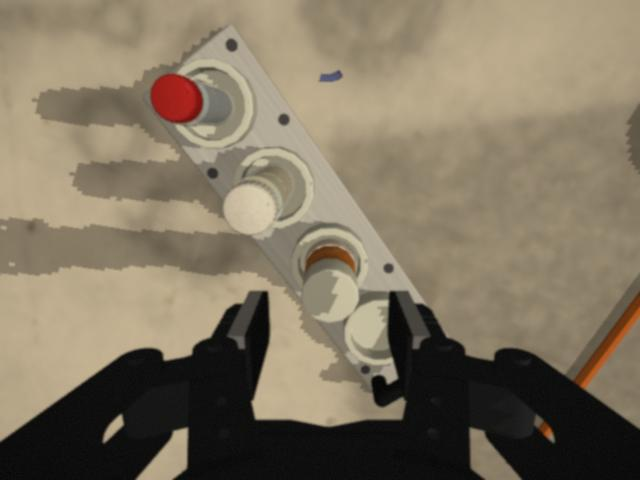

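The jar cap is at (331,294), as predicted with the known bias. Descend and grip.

```bash
python3 -m jog '[1,0,20,0,0,0,46, 0,0,20,0,0,0,46, 0,0,9,0,0,0,46, 0,0,0,0,0,0,46]' 25
python3 -c "
from h import *
go(*V[4],.1)"
python3 -m jog '[0,0,0,0,0,0,15, 0,0,0,0,0,0,15, 0,0,0,0,0,0,15, 0,0,0,0,0,0,15]' 25
python3 chk.py w10 4
```

```text
time_s: 10.7
ee_pos: [0.5602, 0.1787, 0.1062]
ee_rot: [-0.003, 0.843, -0.538, -0.0]
ft_force: [0.3, 1.1, 0.5]
finger_gap: 0.0461
t 10.70 pos [0.5602 0.1787 0.1062] gap 46.1 F [0.3 1.1 0.5] shift(tool mm) [-1.9  2.2  6.2] turn [-0.3  0.2 -0.1] j7 -0.92
time_s: 11.1
ee_pos: [0.5615, 0.1786, 0.1097]
ee_rot: [-0.005, 0.843, -0.538, 0.001]
ft_force: [1.4, -0.3, -0.5]
finger_gap: 0.0258
t 11.10 pos [0.5615 0.1786 0.1097] gap 25.8 F [ 1.4 -0.3 -0.5] shift(tool mm) [-2.6  3.4  3.7] turn [-0.5  0.2 -0.1] j7 -0.92
cap pred [3.19616e+02 3.47808e+02 1.36000e-01] tool axis at cap height [3.26338e+02 3.37847e+02 1.35000e-01]
```

View pics/w10.png

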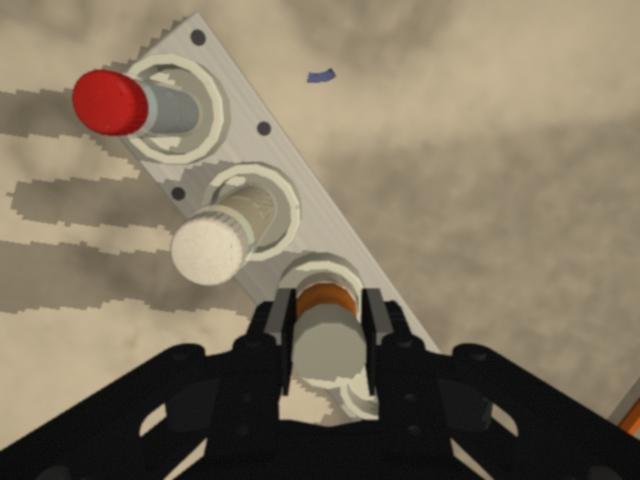

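Gripped on the jar, gap 25.8 mm, jar centre at tool y≈0. Lift and carry to well 2.

```bash
python3 -m jog '[0,0,-25,0,0,0,15, 0,0,-40,0,0,0,15, 0,0,-40,0,0,0,15, 0,0,0,0,0,0,15]' 30
python3 -c "
from h import *
go(*W[2],.2)"
```

```text
time_s: 11.55
ee_pos: [0.5605, 0.1774, 0.2174]
ee_rot: [-0.004, 0.843, -0.538, 0.0]
ft_force: [1.6, -0.2, -0.3]
finger_gap: 0.0251
t 11.55 pos [0.5605 0.1774 0.2174] gap 25.1 F [ 1.6 -0.2 -0.3] shift(tool mm) [301.4 171.9  15.1] turn [-0.4  0.2 -0.2] j7 -1.02
```

```bash
python3 -m jog '[38,21,0,0,0,0,15, 38,21,0,0,0,0,15, 38,21,0,0,0,0,15, 38,21,0,0,0,0,15, 38,21,0,0,0,0,15]'
python3 -m jog '[38,21,0,0,0,0,15, 38,21,0,0,0,0,15, 30,20,0,0,0,0,15, 0,0,0,0,0,0,15, 0,0,0,0,0,0,15]'
python3 - <<'E'
from h import *
import cv2
go(*W[2],.105)
p,d=arm.get_image("wrist");cv2.imwrite("pics/w11.png",p[:,:,::-1])
m=arm.camera_model("wrist")
for i in W: print(i,np.round(proj("wrist",np.array([*W[i],.02]),m),1))
E
```

```text
time_s: 12.05
ee_pos: [0.5465, -0.036, 0.2148]
ee_rot: [-0.006, 0.847, -0.531, 0.0]
ft_force: [0.1, 0.5, -0.4]
finger_gap: 0.0253
time_s: 12.55
ee_pos: [0.5337, -0.1701, 0.2118]
ee_rot: [-0.005, 0.845, -0.535, 0.0]
ft_force: [0.3, -0.0, 0.0]
finger_gap: 0.0251
t 12.55 pos [ 0.5337 -0.1701  0.2118] gap 25.1 F [ 0.3 -0.   0. ] shift(tool mm) [ -2.2   2.5 106.8] turn [-0.5  0.3  0.3] j7 -0.45
1 [3.482e+02 1.662e+02 3.000e-01]
2 [3.245e+02 2.359e+02 3.000e-01]
3 [3.025e+02 2.989e+02 3.000e-01]
4 [2.828e+02 3.572e+02 3.000e-01]
```

View pics/w11.png

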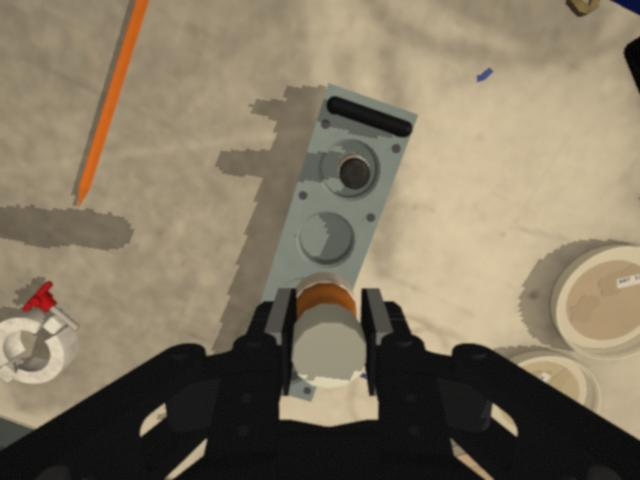

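Well 2's rim is centred at (327,237), as predicted. Lowering.

```bash
python3 -m jog '[-2,2,35,0.5,0,0,15, 0,0,35,0,0,0,15, 0,0,0,0,0,0,15, 0,0,0,0,0,0,15]'
python3 - <<'E'
from h import *
import cv2
go(*W[2],.1057)
p,d=arm.get_image("wrist");cv2.imwrite("pics/w12.png",p[:,:,::-1])
m=arm.camera_model("wrist")
for i in W: print(i,np.round(proj("wrist",np.array([*W[i],.02]),m),1))
E
```

```text
time_s: 13.0
ee_pos: [0.5336, -0.1635, 0.1407]
ee_rot: [-0.01, 0.847, -0.532, 0.003]
ft_force: [-0.3, -0.1, 0.5]
finger_gap: 0.0255
t 13.00 pos [ 0.5336 -0.1635  0.1407] gap 25.5 F [-0.3 -0.1  0.5] shift(tool mm) [ 3.5  4.9 34.9] turn [-1.1  0.3  0.7] j7 -0.37
1 [3.681e+02 1.881e+02 2.000e-01]
2 [3.348e+02 2.792e+02 2.000e-01]
3 [3.047e+02 3.595e+02 2.000e-01]
4 [2.784e+02 4.322e+02 2.000e-01]
```

View pics/w12.png

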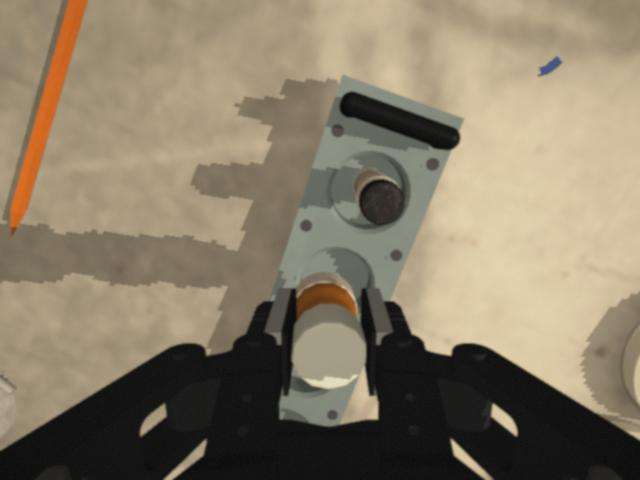

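```bash
python3 -m jog '[3,4,12,-1,0,0.7,15, 0,0,12,0,0,0,15, 0,0,0,0,0,0,15]'
python3 -c "
from h import *
go(*W[2],.1057)"
```

```text
time_s: 13.35
ee_pos: [0.5331, -0.167, 0.118]
ee_rot: [-0.003, 0.844, -0.537, 0.0]
ft_force: [0.2, -0.7, -0.5]
finger_gap: 0.025
t 13.35 pos [ 0.5331 -0.167   0.118 ] gap 25.0 F [ 0.2 -0.7 -0.5] shift(tool mm) [ 0.4  2.4 12.3] turn [-0.3  0.1  0.1] j7 -0.36
```

```bash
python3 -m jog '[0,2,6,0,0,0,15, 0,0,4,0,0,0,15, 0,0,0,0,0,0,15]'
python3 - <<'E'
from h import *
import cv2
go(*W[2],.1057)
p,d=arm.get_image("wrist");cv2.imwrite("pics/w13.png",p[:,:,::-1])
E
```

```text
time_s: 13.65
ee_pos: [0.5314, -0.168, 0.1074]
ee_rot: [-0.003, 0.844, -0.537, 0.001]
ft_force: [0.5, -0.2, -0.3]
finger_gap: 0.0252
t 13.65 pos [ 0.5314 -0.168   0.1074] gap 25.2 F [ 0.5 -0.2 -0.3] shift(tool mm) [0.2 0.3 1.7] turn [-0.3  0.1  0.1] j7 -0.35
```

View pics/w13.png

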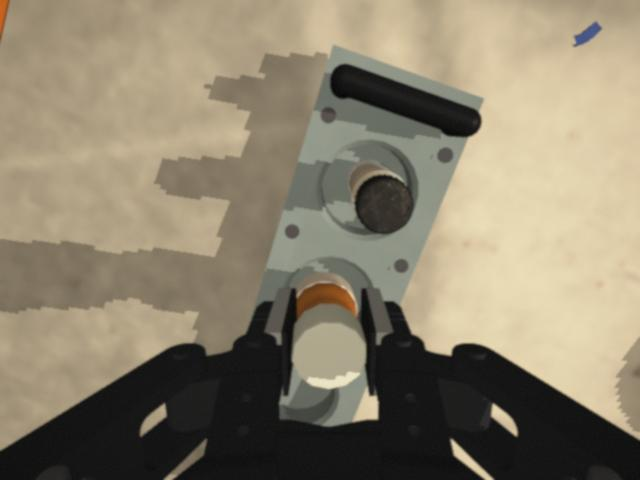

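The jar sits in well 2 and is nearly down, without touching. I'll creep until contact.

```bash
python3 -m jog '[0,0,2.5,0,0,0,15, 0,0,0.5,0,0,0,15]'| grep -E "pos|force"
python3 -m jog '[0,0,2.5,0,0,0,15, 0,0,0.5,0,0,0,15]'| grep -E "pos|force"
```

```text
ee_pos: [0.5315, -0.1682, 0.1048]
ft_force: [0.1, -0.7, -0.0]
ee_pos: [0.5318, -0.1676, 0.103]
ft_force: [-1.8, 2.6, 9.5]
```

```bash
python3 -m jog '[0,0,0,0,0,0,29, 0,0,0,0,0,0,33, 0,0,0,0,0,0,40, 0,0,0,0,0,0,44, 0,0,0,0,0,0,44]'
python3 -m jog '[0,0,-15,0,0,0,44, 0,0,-25,0,0,0,44, 0,0,-40,0,0,0,44, 0,0,-40,0,0,0,44, 0,0,0,0,0,0,44]'
python3 - <<'E'
from h import *
import cv2
go(*V[3],.22)
p,d=arm.get_image("wrist");cv2.imwrite("pics/w14.png",p[:,:,::-1])
E
```

```text
time_s: 14.6
ee_pos: [0.532, -0.1677, 0.1032]
ee_rot: [-0.004, 0.844, -0.537, 0.001]
ft_force: [-0.3, 0.0, -0.1]
finger_gap: 0.0441
time_s: 15.1
ee_pos: [0.5306, -0.1689, 0.2255]
ee_rot: [-0.003, 0.843, -0.537, -0.001]
ft_force: [0.0, 0.1, 0.0]
finger_gap: 0.044
t 15.10 pos [ 0.5306 -0.1689  0.2255] gap 44.0 F [0.  0.1 0. ] shift(tool mm) [-334.4 -214.2    7.8] turn [-0.2  0.2  0. ] j7 -0.46
```

View pics/w14.png

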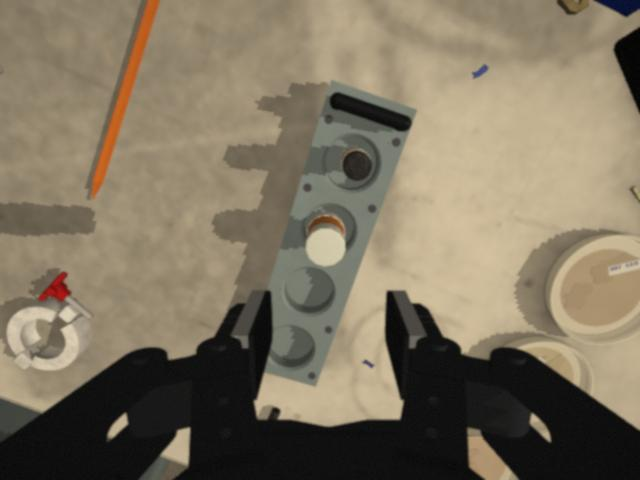

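The jar stands in well 2, cap at (325,245) in a rim centred at (329,229). Next is the tall vial.

```bash
python3 -m jog '[-41,-26,0,0,0,0,42, -41,-26,0,0,0,0,42, -41,-26,0,0,0,0,42, -41,-26,0,0,0,0,42, -41,-26,0,0,0,0,42]'
python3 -m jog '[-41,-26,0,0,0,0,42, -41,-26,0,0,0,0,42, -41,-26,0,0,0,0,42, 0,0,0,0,0,0,42, 0,0,0,0,0,0,42]'
python3 chk.py w15 3
```

```text
time_s: 15.65
ee_pos: [0.5612, 0.071, 0.2214]
ee_rot: [-0.0, 0.839, -0.544, -0.001]
ft_force: [1.1, 0.3, 0.2]
finger_gap: 0.0416
time_s: 16.15
ee_pos: [0.5789, 0.2294, 0.2136]
ee_rot: [0.003, 0.843, -0.538, -0.004]
ft_force: [0.3, -0.9, 0.0]
finger_gap: 0.0418
t 16.15 pos [0.5789 0.2294 0.2136] gap 41.8 F [ 0.3 -0.9  0. ] shift(tool mm) [  6.5  -3.  107.6] turn [ 0.5  0.3 -0.2] j7 -1.09
cap pred [3.40637e+02 2.52223e+02 2.17000e-01] tool axis at cap height [3.27082e+02 2.57681e+02 2.18000e-01]
```

View pics/w15.png

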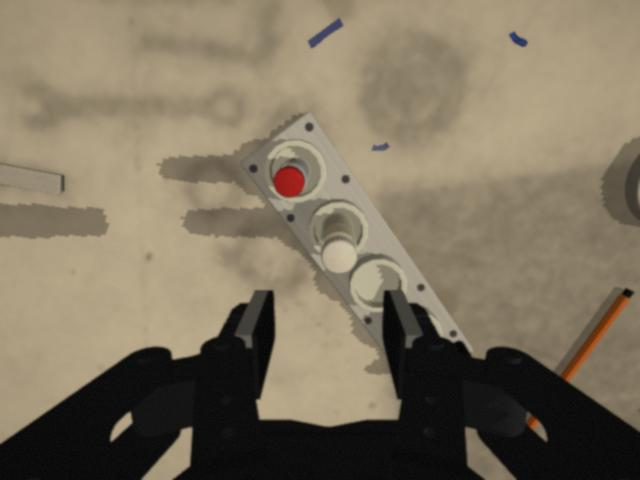

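The tall vial's cap is at (338,255), close to the prediction. I'll correct x by about +5 and y by about -3 and go down part way.

```bash
python3 -m jog '[5,-3,25,0.5,0,0,42, 0,0,22,0,0,0,42, 0,0,0,0,0,0,42, 0,0,0,0,0,0,42]'
python3 chk.py w16 3
```

```text
time_s: 16.6
ee_pos: [0.5832, 0.2216, 0.1645]
ee_rot: [-0.0, 0.841, -0.541, -0.003]
ft_force: [-0.6, -0.6, 0.9]
finger_gap: 0.0421
t 16.60 pos [0.5832 0.2216 0.1645] gap 42.1 F [-0.6 -0.6  0.9] shift(tool mm) [-2.5 -1.5 58.5] turn [ 0.1  0.3 -0.5] j7 -1.04
cap pred [3.21243e+02 2.90337e+02 1.70000e-01] tool axis at cap height [3.26799e+02 2.93848e+02 1.71000e-01]
```

View pics/w16.png

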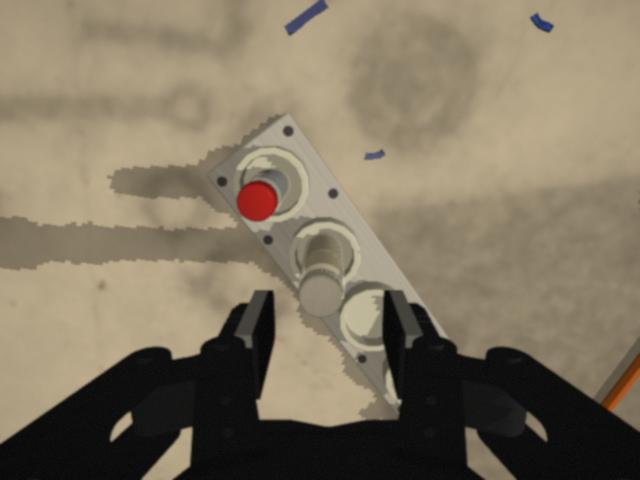

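Cap at (321,295), pad midline at x≈328. I shift x by about -4, then descend and grip.

```bash
python3 -m jog '[-4,-2,20,0,0,-0.5,42, 0,0,20,0,0,0,42, 0,0,16,0,0,0,42, 0,0,0,0,0,0,42]' 25
python3 -c "
from h import *
go(*V[3],.104)"
```

```text
time_s: 17.05
ee_pos: [0.5854, 0.2251, 0.1114]
ee_rot: [-0.003, 0.843, -0.538, -0.001]
ft_force: [-0.1, -0.4, 0.5]
finger_gap: 0.0417
t 17.05 pos [0.5854 0.2251 0.1114] gap 41.7 F [-0.1 -0.4  0.5] shift(tool mm) [-0.5  2.1  7.4] turn [-0.2  0.3 -0.1] j7 -0.99
```

```bash
python3 -m jog '[0,0,2,0,0,0,12, 0,0,1,0,0,0,12, 0,0,0,0,0,0,12, 0,0,0,0,0,0,12]' 25
python3 chk.py w17 3
```

```text
time_s: 17.45
ee_pos: [0.5865, 0.2248, 0.1107]
ee_rot: [-0.004, 0.843, -0.538, -0.0]
ft_force: [0.0, -0.9, 0.5]
finger_gap: 0.0213
t 17.45 pos [0.5865 0.2248 0.1107] gap 21.3 F [ 0.  -0.9  0.5] shift(tool mm) [-1.3  3.   4.7] turn [-0.4  0.3 -0.2] j7 -0.99
cap pred [3.22428e+02 3.75997e+02 1.20000e-01] tool axis at cap height [3.26221e+02 3.66573e+02 1.19000e-01]
```

View pics/w17.png

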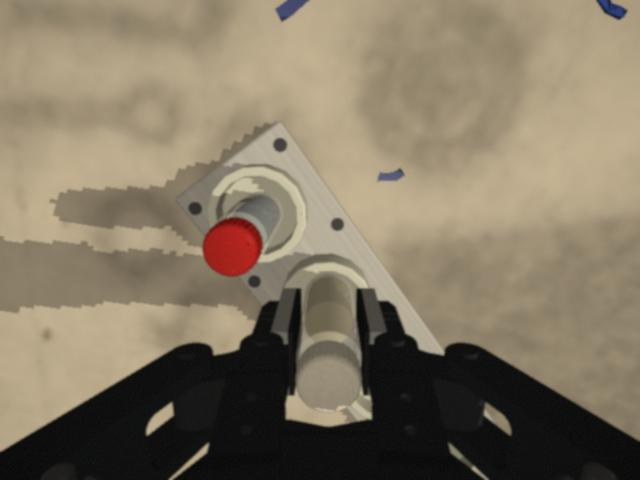

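Gripped, gap 21.3 mm. Lift and carry to well 3.

```bash
python3 -m jog '[0,0,-25,0,0,0,12, 0,0,-40,0,0,0,12, 0,0,-40,0,0,0,12, 0,0,0,0,0,0,12]' 30
python3 -c "
from h import *
go(*(W[3]-.001*YT),.2)"
```

```text
time_s: 17.9
ee_pos: [0.586, 0.2237, 0.219]
ee_rot: [-0.003, 0.842, -0.539, -0.0]
ft_force: [0.6, 0.3, -0.5]
finger_gap: 0.0211
t 17.90 pos [0.586  0.2237 0.219 ] gap 21.1 F [ 0.6  0.3 -0.5] shift(tool mm) [317.3 260.4  16.5] turn [-0.3  0.2 -0.2] j7 -1.08
```

```bash
python3 -m jog '[34,28,0,0,0,0,12, 34,28,0,0,0,0,12, 34,28,0,0,0,0,12, 34,28,0,0,0,0,12, 34,28,0,0,0,0,12]'
python3 -m jog '[34,28,0,0,0,0,12, 34,28,0,0,0,0,12, 34,28,0,0,0,0,12, 34,28,0,0,0,0,12]'
python3 -m jog '[0,0,0,0,0,0,12, 0,0,0,0,0,0,12]'
python3 - <<'E'
from h import *
import cv2
go(*(W[3]-.001*YT),.1067)
p,d=arm.get_image("wrist");cv2.imwrite("pics/w18.png",p[:,:,::-1])
m=arm.camera_model("wrist")
for i in W: print(i,np.round(proj("wrist",np.array([*W[i],.02]),m),1))
E
```

```text
time_s: 18.4
ee_pos: [0.531, 0.0132, 0.217]
ee_rot: [-0.006, 0.847, -0.532, 0.001]
ft_force: [0.2, -0.4, -0.2]
finger_gap: 0.0216
time_s: 18.8
ee_pos: [0.4862, -0.1637, 0.2142]
ee_rot: [-0.006, 0.847, -0.531, 0.001]
ft_force: [1.1, -0.2, -0.2]
finger_gap: 0.0214
time_s: 19.0
ee_pos: [0.4836, -0.1708, 0.2144]
ee_rot: [-0.005, 0.844, -0.536, 0.002]
ft_force: [0.1, 0.1, -0.4]
finger_gap: 0.0214
t 19.00 pos [ 0.4836 -0.1708  0.2144] gap 21.4 F [ 0.1  0.1 -0.4] shift(tool mm) [  2.4   3.  107.6] turn [-0.6  0.2  0.2] j7 -0.4
1 [3.806e+02 9.340e+01 3.000e-01]
2 [3.547e+02 1.691e+02 3.000e-01]
3 [3.307e+02 2.374e+02 3.000e-01]
4 [3.093e+02 3.005e+02 3.000e-01]
```

View pics/w18.png

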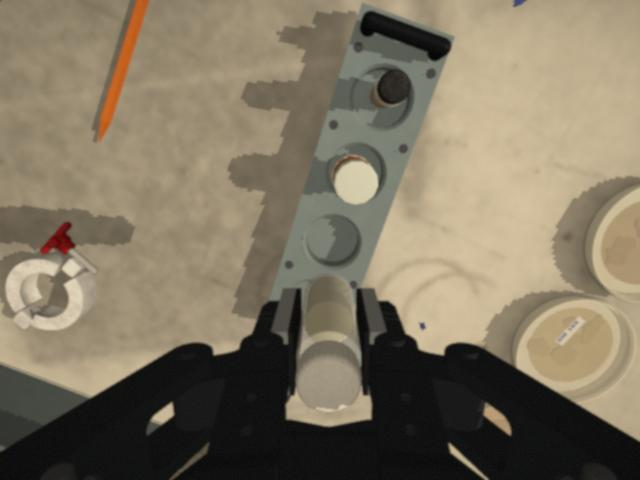

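Well 3's rim is centred at (332,240), as predicted. Lowering.

```bash
python3 -m jog '[2,3,35,-0.6,0,0,12, 0,0,35,0,0,0,12, 0,0,0,0,0,0,12, 0,0,0,0,0,0,12]'
python3 -c "
from h import *
go(*(W[3]-.001*YT),.1067)"
```

```text
time_s: 19.45
ee_pos: [0.4846, -0.1693, 0.1434]
ee_rot: [-0.002, 0.846, -0.533, -0.0]
ft_force: [-0.5, -0.4, -1.0]
finger_gap: 0.0215
t 19.45 pos [ 0.4846 -0.1693  0.1434] gap 21.5 F [-0.5 -0.4 -1. ] shift(tool mm) [ 3.1  3.5 36.7] turn [-0.1  0.1  0.6] j7 -0.32
```

```bash
python3 -m jog '[3,3,12,0,0,0.5,12, 0,0,12,0,0,0,12, 0,0,0,0,0,0,12]'
python3 - <<'E'
from h import *
import cv2
go(*(W[3]-.001*YT),.1067)
p,d=arm.get_image("wrist");cv2.imwrite("pics/w19.png",p[:,:,::-1])
E
```

```text
time_s: 19.75
ee_pos: [0.4849, -0.1721, 0.1203]
ee_rot: [-0.002, 0.845, -0.536, 0.001]
ft_force: [-0.5, 0.2, 0.4]
finger_gap: 0.0214
t 19.75 pos [ 0.4849 -0.1721  0.1203] gap 21.4 F [-0.5  0.2  0.4] shift(tool mm) [ 0.4  2.5 13.6] turn [-0.3 -0.   0.2] j7 -0.29
```

View pics/w19.png

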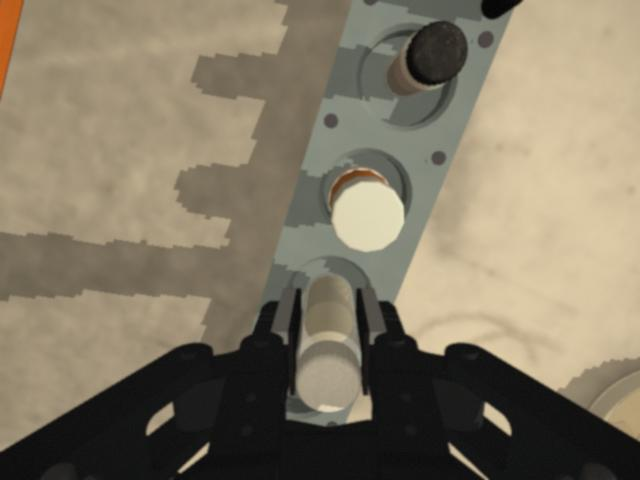

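The vial is over well 3 and aligned. I lower to contact.

```bash
python3 -m jog '[0,2,7,0,0,0,12, 0,0,5,0,0,0,12, 0,0,0,0,0,0,12]'| grep -E "pos|force"
python3 -m jog '[0,0,2,0,0,0,12, 0,0,0.5,0,0,0,12]'| grep -E "pos|force"
```

```text
ee_pos: [0.4834, -0.1734, 0.1087]
ft_force: [0.1, -0.0, -1.0]
ee_pos: [0.4834, -0.1736, 0.1061]
ft_force: [0.7, -0.4, -1.1]
```

```bash
python3 -m jog '[0,0,2.5,0,0,0,12, 0,0,0.5,0,0,0,12]'| grep -E "pos|force"
```

```text
ee_pos: [0.484, -0.1737, 0.1047]
ft_force: [-0.8, 0.7, 2.1]
```

```bash
python3 -m jog '[0,0,2.5,0,0,0,12, 0,0,0.5,0,0,0,12]'| grep -E "pos|force"
```

```text
ee_pos: [0.4843, -0.1735, 0.1039]
ft_force: [-0.4, -0.2, 0.2]
```

```bash
python3 -m jog '[0,0,2.5,0,0,0,12]'| grep -E "pos|force"
python3 -m jog '[0,0,1,0,0,0,12]'| grep -E "pos|force"
```

```text
ee_pos: [0.4845, -0.1737, 0.1031]
ft_force: [-5.2, 1.3, 44.9]
ee_pos: [0.4844, -0.1738, 0.1034]
ft_force: [-2.3, 1.2, 9.3]
```

Firm contact, a momentary 45 N at the wrist through the vial, so I release now.

```bash
python3 -m jog '[0,0,0,0,0,0,25, 0,0,0,0,0,0,29, 0,0,0,0,0,0,36, 0,0,0,0,0,0,40, 0,0,0,0,0,0,40]'
python3 -m jog '[0,0,-15,0,0,0,40, 0,0,-25,0,0,0,40, 0,0,-40,0,0,0,40, 0,0,-40,0,0,0,40, 0,0,0,0,0,0,40]'
python3 - <<'E'
from h import *
import cv2
go(*V[2],.22)
p,d=arm.get_image("wrist");cv2.imwrite("pics/w20.png",p[:,:,::-1])
E
```

```text
time_s: 21.4
ee_pos: [0.4848, -0.1738, 0.1038]
ee_rot: [-0.006, 0.844, -0.536, 0.006]
ft_force: [-0.5, 1.0, -1.0]
finger_gap: 0.0397
time_s: 21.9
ee_pos: [0.482, -0.1747, 0.2257]
ee_rot: [-0.005, 0.844, -0.537, 0.004]
ft_force: [0.2, -0.7, -0.0]
finger_gap: 0.0396
t 21.90 pos [ 0.482  -0.1747  0.2257] gap 39.6 F [ 0.2 -0.7 -0. ] shift(tool mm) [-345.9 -300.1    9.1] turn [-0.7 -0.   0. ] j7 -0.4
```

View pics/w20.png

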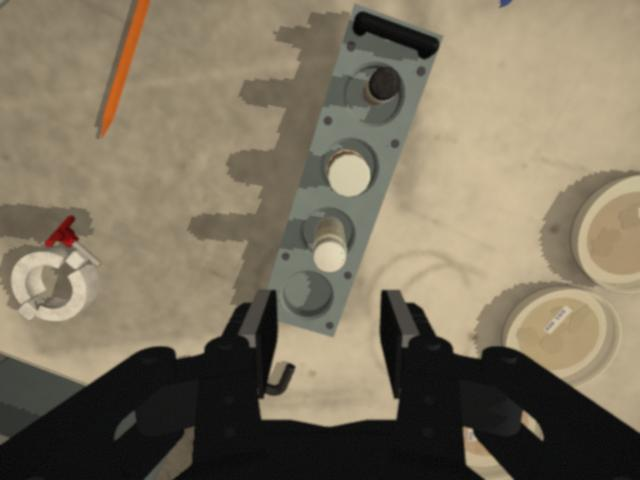

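The tall vial stands in well 3, cap at (330,253), and well 4 is empty at (309,293). Next is the red vial.

```bash
python3 -m jog '[-34,-30,0,-0.5,0,0,40, -34,-30,0,0,0,0,40, -34,-30,0,0,0,0,40, -34,-30,0,0,0,0,40, -34,-30,0,0,0,0,40]'
python3 -m jog '[-34,-30,0,0,0,0,40, -34,-30,0,0,0,0,40, -34,-30,0,0,0,0,40, -34,-30,0,0,0,0,40, -30,-26,0,0,0,0,40]'
python3 -m jog '[0,0,0,0,0,0,40, 0,0,0,0,0,0,40]'
python3 chk.py w21 2
```

```text
time_s: 22.45
ee_pos: [0.546, 0.0424, 0.2209]
ee_rot: [0.001, 0.84, -0.543, 0.0]
ft_force: [1.7, 0.1, 0.0]
finger_gap: 0.04
time_s: 22.95
ee_pos: [0.61, 0.2645, 0.212]
ee_rot: [0.005, 0.84, -0.542, -0.003]
ft_force: [0.5, -0.5, 1.0]
finger_gap: 0.0401
time_s: 23.15
ee_pos: [0.6091, 0.2723, 0.2074]
ee_rot: [0.006, 0.843, -0.538, -0.004]
ft_force: [-0.2, -1.0, -0.4]
finger_gap: 0.0402
t 23.15 pos [0.6091 0.2723 0.2074] gap 40.2 F [-0.2 -1.  -0.4] shift(tool mm) [  5.3   2.6 101.5] turn [ 0.8  0.  -0.1] j7 -1.14
cap pred [3.37806e+02 2.58916e+02 2.22000e-01] tool axis at cap height [3.27125e+02 2.55545e+02 2.21000e-01]
```

View pics/w21.png

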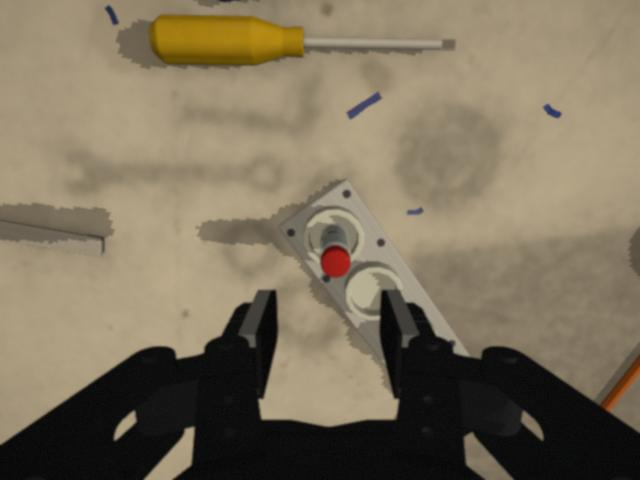

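```bash
python3 -m jog '[3,2,25,0.7,0,0,40, 0,0,24,0,0,0,40, 0,0,0,0,0,0,40, 0,0,0,0,0,0,40]'
python3 chk.py w22 2
```

```text
time_s: 23.6
ee_pos: [0.6075, 0.2637, 0.1564]
ee_rot: [0.002, 0.841, -0.541, -0.001]
ft_force: [0.4, 0.4, 0.9]
finger_gap: 0.04
t 23.60 pos [0.6075 0.2637 0.1564] gap 40.0 F [0.4 0.4 0.9] shift(tool mm) [-1.9 -1.2 50.4] turn [ 0.2  0.  -0.5] j7 -1.08
cap pred [3.22651e+02 2.89010e+02 1.72000e-01] tool axis at cap height [3.26768e+02 2.92151e+02 1.72000e-01]
```

View pics/w22.png

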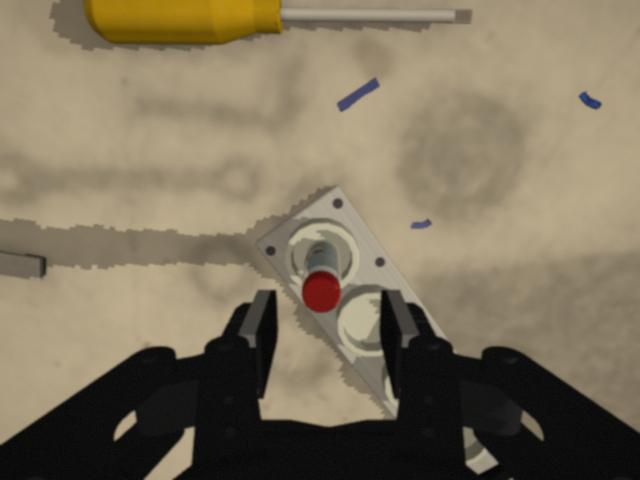

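Cap at (321,291), about 3 mm left of the pad midline. I correct, descend and grip.

```bash
python3 -m jog '[-4,-2,20,0,0,-0.5,40, 0,0,20,0,0,0,40, 0,0,13,0,0,0,40, 0,0,0,0,0,0,40]' 25
python3 -c "
from h import *
go(*V[2],.104)"
```

```text
time_s: 24.05
ee_pos: [0.6099, 0.2671, 0.1069]
ee_rot: [-0.001, 0.843, -0.538, 0.0]
ft_force: [0.6, -0.6, -0.1]
finger_gap: 0.0398
t 24.05 pos [0.6099 0.2671 0.1069] gap 39.8 F [ 0.6 -0.6 -0.1] shift(tool mm) [0.3 2.6 2.9] turn [-0.1  0.1 -0.1] j7 -1.04
```

```bash
python3 -m jog '[0,1,2,0,0,0,10, 0,0,1.5,0,0,0,10, 0,0,0,0,0,0,10, 0,0,0,0,0,0,10]' 25
python3 chk.py w23 2
```

```text
time_s: 24.45
ee_pos: [0.61, 0.2665, 0.1065]
ee_rot: [-0.003, 0.843, -0.538, 0.001]
ft_force: [0.1, 0.1, -0.2]
finger_gap: 0.0185
t 24.45 pos [0.61   0.2665 0.1065] gap 18.5 F [ 0.1  0.1 -0.2] shift(tool mm) [-0.4  2.5  0.5] turn [-0.3  0.1 -0.1] j7 -1.04
cap pred [3.25265e+02 3.63672e+02 1.25000e-01] tool axis at cap height [3.26240e+02 3.55997e+02 1.24000e-01]
```

View pics/w23.png

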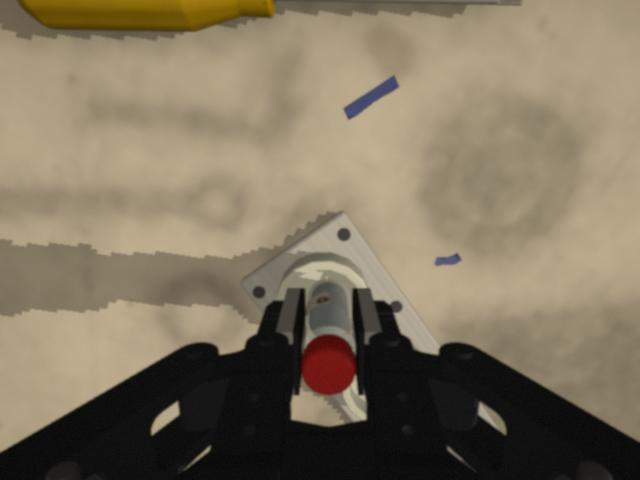

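Gripped. Lift and carry to well 4.

```bash
python3 -m jog '[0,0,-25,0,0,0,10, 0,0,-40,0,0,0,10, 0,0,-40,0,0,0,10, 0,0,0,0,0,0,10]' 30
python3 -c "
from h import *
go(*(W[4]-.001*YT),.2)"
```

```text
time_s: 24.9
ee_pos: [0.6097, 0.2658, 0.2145]
ee_rot: [-0.002, 0.843, -0.538, 0.001]
ft_force: [0.8, -0.2, -0.9]
finger_gap: 0.0183
t 24.90 pos [0.6097 0.2658 0.2145] gap 18.3 F [ 0.8 -0.2 -0.9] shift(tool mm) [329.8 347.6  13. ] turn [-0.2  0.  -0.1] j7 -1.12
```

```bash
python3 -m jog '[32,34,0,0,0,0,10, 32,34,0,0,0,0,10, 32,34,0,0,0,0,10, 32,34,0,0,0,0,10, 32,34,0,0,0,0,10]'
python3 -m jog '[32,34,0,0,0,0,10, 32,34,0,0,0,0,10, 32,34,0,0,0,0,10, 32,34,0,0,0,0,10, 32,34,0,0,0,0,10]'
python3 -m jog '[0,0,0,0,0,0,10, 0,0,0,0,0,0,10]'
python3 - <<'E'
from h import *
import cv2
go(*(W[4]-.001*YT),.1025)
p,d=arm.get_image("wrist");cv2.imwrite("pics/w24.png",p[:,:,::-1])
m=arm.camera_model("wrist")
for i in W: print(i,np.round(proj("wrist",np.array([*W[i],.02]),m),1))
E
```

```text
time_s: 25.4
ee_pos: [0.5233, 0.0512, 0.2133]
ee_rot: [-0.005, 0.847, -0.532, 0.003]
ft_force: [0.3, -0.7, -0.9]
finger_gap: 0.0184
time_s: 25.9
ee_pos: [0.4356, -0.1742, 0.2111]
ee_rot: [-0.005, 0.847, -0.531, 0.004]
ft_force: [0.6, -0.2, 0.7]
finger_gap: 0.0185
time_s: 26.1
ee_pos: [0.4324, -0.1815, 0.2116]
ee_rot: [-0.005, 0.844, -0.537, 0.006]
ft_force: [0.2, 0.0, -0.4]
finger_gap: 0.0186
t 26.10 pos [ 0.4324 -0.1815  0.2116] gap 18.6 F [ 0.2  0.  -0.4] shift(tool mm) [ -1.9   0.  109.1] turn [-0.8 -0.3  0.1] j7 -0.33
1 [4.019e+02 3.300e+00 2.000e-01]
2 [3.734e+02 8.830e+01 2.000e-01]
3 [3.472e+02 1.645e+02 3.000e-01]
4 [3.238e+02 2.347e+02 3.000e-01]
```

View pics/w24.png

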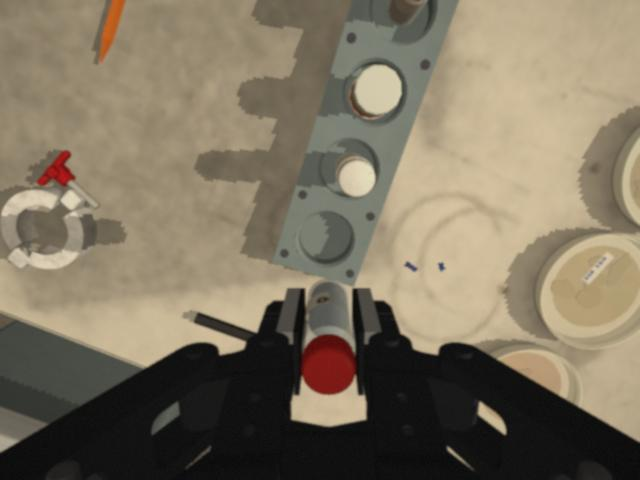

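Well 4's rim is centred at (326,237), as predicted. Lowering.

```bash
python3 -m jog '[-1,1,35,-0.7,0,0,10, 0,0,35,0,0,0,10, 0,0,0,0,0,0,10, 0,0,0,0,0,0,10]'
python3 -c "
from h import *
go(*(W[4]-.001*YT),.1025)"
```

```text
time_s: 26.55
ee_pos: [0.4352, -0.1768, 0.1407]
ee_rot: [-0.0, 0.846, -0.533, 0.003]
ft_force: [0.2, 0.5, -0.2]
finger_gap: 0.0185
t 26.55 pos [ 0.4352 -0.1768  0.1407] gap 18.5 F [ 0.2  0.5 -0.2] shift(tool mm) [ 1.4  3.2 38.2] turn [-0.2 -0.3  0.6] j7 -0.24
```

```bash
python3 -m jog '[1,3,12,0,0,0.5,10, 0,0,12,0,0,0,10, 0,0,0,0,0,0,10]'
python3 - <<'E'
from h import *
import cv2
go(*(W[4]-.001*YT),.1025)
p,d=arm.get_image("wrist");cv2.imwrite("pics/w25.png",p[:,:,::-1])
E
```

```text
time_s: 26.85
ee_pos: [0.4354, -0.1771, 0.1198]
ee_rot: [-0.001, 0.845, -0.535, 0.005]
ft_force: [-0.2, -0.2, -0.5]
finger_gap: 0.0185
t 26.85 pos [ 0.4354 -0.1771  0.1198] gap 18.5 F [-0.2 -0.2 -0.5] shift(tool mm) [ 1.1  3.2 17.2] turn [-0.4 -0.5  0.3] j7 -0.22
```

View pics/w25.png

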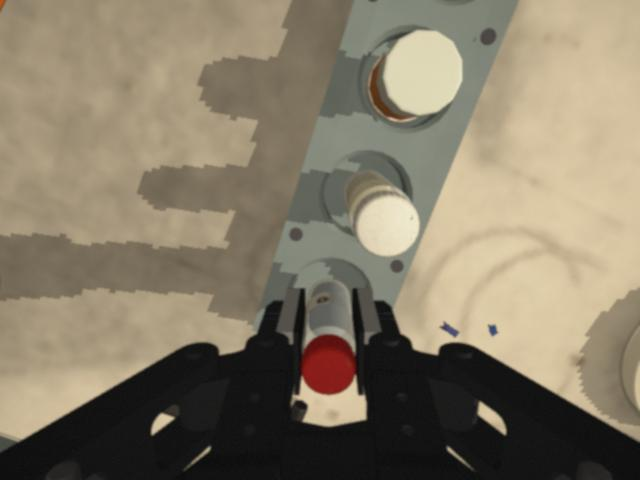

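```bash
python3 -m jog '[1,3,4,0,0,0,10, 0,1,6,0,0,0,10, 0,0,4,0,0,0,10, 0,0,0,0,0,0,10]'| grep -E "pos|force"
python3 -c "
from h import *
go(*(W[4]-.001*YT),.1025)"
```

```text
ee_pos: [0.4336, -0.1796, 0.1082]
ft_force: [0.1, 0.7, 0.2]
t 27.30 pos [ 0.4336 -0.1796  0.1082] gap 18.2 F [0.1 0.7 0.2] shift(tool mm) [-0.3  0.5  5.7] turn [-0.6 -0.6  0.5] j7 -0.2
```

```bash
python3 -m jog '[0,0,4,0,0,0,10, 0,0,2,0,0,0,10]'| grep -E "pos|force"
python3 -m jog '[0,0,1.5,0,0,0,10, 0,0,0.5,0,0,0,10]'| grep -E "pos|force"
```

```text
ee_pos: [0.4338, -0.1797, 0.102]
ft_force: [-0.3, -0.2, -0.0]
ee_pos: [0.4338, -0.1799, 0.101]
ft_force: [-2.5, 1.4, 19.9]
```

Contact (20 N). Release, back away and inspect.

```bash
python3 -m jog '[0,0,0,0,0,0,22, 0,0,0,0,0,0,26, 0,0,0,0,0,0,34, 0,0,0,0,0,0,38, 0,0,0,0,0,0,38]'
python3 -m jog '[0,0,-15,0,0,0,38, 0,0,-25,0,0,0,38, 0,0,-40,0,0,0,38, 0,0,-40,0,0,0,38, 0,0,-40,0,0,0,38]'
python3 -m jog '[-45,-20,0,0,0,0,38, -45,-20,0,0,0,0,38, -45,-20,0,0,0,0,38, -45,-20,0,0,0,0,38, -45,-20,0,0,0,0,38]'
python3 -m jog '[-20,0,0,0,0,0,38, 0,0,0,0,0,0,38, 0,0,0,0,0,0,38]'
python3 - <<'E'
from h import *
import cv2
p,d=arm.get_image("top");cv2.imwrite("pics/t26.png",p[:,:,::-1]);cv2.imwrite("pics/t26c.png",cv2.resize(p[185:345,340:480,::-1],None,fx=3.7,fy=3.7,interpolation=cv2.INTER_CUBIC))
p,d=arm.get_image("side");cv2.imwrite("pics/s26.png",cv2.resize(p[110:260,230:450,::-1],None,fx=3.6,fy=3.6,interpolation=cv2.INTER_CUBIC))
E
```

```text
time_s: 28.2
ee_pos: [0.4338, -0.18, 0.1009]
ee_rot: [-0.002, 0.845, -0.534, 0.008]
ft_force: [1.0, 0.2, -0.1]
finger_gap: 0.0377
time_s: 28.7
ee_pos: [0.4293, -0.1792, 0.2609]
ee_rot: [-0.001, 0.845, -0.535, 0.002]
ft_force: [1.1, 0.3, 0.1]
finger_gap: 0.0379
time_s: 29.2
ee_pos: [0.4271, 0.0666, 0.2662]
ee_rot: [-0.003, 0.841, -0.541, 0.009]
ft_force: [1.9, 0.1, 0.1]
finger_gap: 0.0383
time_s: 29.5
ee_pos: [0.4178, 0.0924, 0.2654]
ee_rot: [-0.003, 0.845, -0.535, 0.009]
ft_force: [-0.4, -0.6, 0.2]
finger_gap: 0.038
```

View pics/t26c.png

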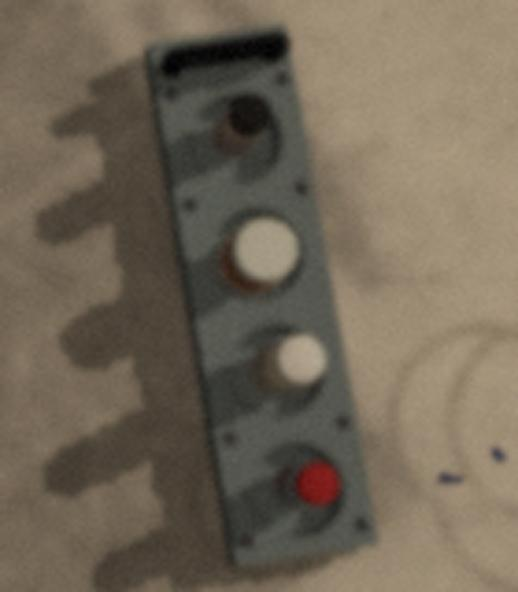

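View pics/s26.png

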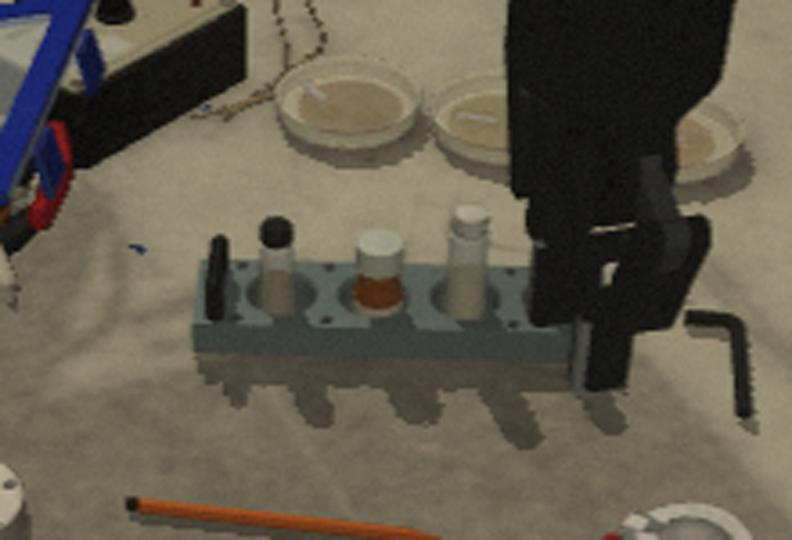

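Top view: black, amber, white and red stand in wells 1 to 4 from the handle. In the side view the first three are upright and the arm hides the fourth. I'll check cap offsets, depth heights and tilt numerically.

```bash
python3 - <<'E'
from h import *
import cv2
B=lambda u,v,z:ray("top",u/3.7+340-.4,v/3.7+185-.4,z)
W0={k:v-b for k,v in W.items()}
p,d=arm.get_image("top")
m=arm.camera_model("top");R=m['R'];t=m['t'];f=240/np.tan(np.radians(m['vertical_fov'])/2)
for i,(u,v,z) in {1:(248,117,.064),2:(266,250,.056),3:(302,358,.074),4:(319,484,.064)}.items():
  q=B(u,v,z); x,y=u/3.7+339.6,v/3.7+184.6
  D=np.median(d[int(y)-1:int(y)+3,int(x)-1:int(x)+3]); X=R.T@(D*np.array([(x-m['cx'])/f,(y-m['cy'])/f,1])-t)
  print(i,np.round((q[:2]-W0[i])*1e3,1),"mm off; depth top z",round(X[2],4),"expect",z)
print("block top z ref",[round((R.T@(d[yy,xx]*np.array([(xx-m['cx'])/f,(yy-m['cy'])/f,1])-t))[2],4) for xx,yy in((396,247),(428,290))])
E
python3 -m jog '[-45,0,0,0,0,0,38, -45,0,0,0,0,0,38, -40,0,0,0,0,0,38, 0,0,0,0,0,0,38, 0,0,0,0,0,0,38]'
python3 - <<'E'
from h import *
import cv2
p,d=arm.get_image("side");cv2.imwrite("pics/s27.png",cv2.resize(p[110:260,230:450,::-1],None,fx=3.6,fy=3.6,interpolation=cv2.INTER_CUBIC))
E
```

```text
1 [1.5 2.1] mm off; depth top z 0.064 expect 0.064
2 [-2.4  2.2] mm off; depth top z 0.056 expect 0.056
3 [ 1.2 -1.2] mm off; depth top z 0.0743 expect 0.074
4 [ 1.8 -1. ] mm off; depth top z 0.0632 expect 0.064
block top z ref [np.float64(0.0226), np.float64(0.0204)]
time_s: 30.15
ee_pos: [0.3669, 0.2051, 0.2648]
ee_rot: [-0.005, 0.838, -0.545, 0.011]
ft_force: [0.5, -0.9, -0.6]
finger_gap: 0.0382
```

View pics/s27.png

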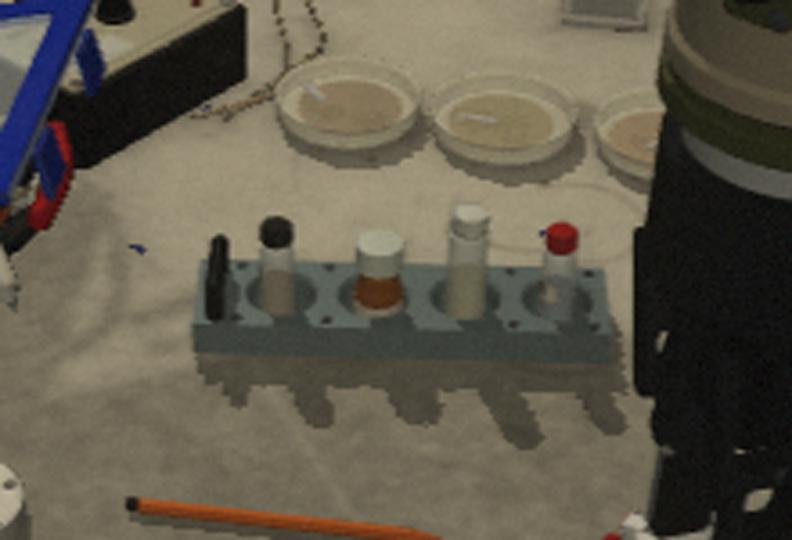

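All four stand upright in the right order, and the arm is clear. I hand in.

```bash
python3 -c "
from workcell import arm
arm.close_job()"
```

```text
the job is handed in; nothing more can be done
```

All four vials are in the loader block in the bench-rack order, and I handed the job in at about 30 s. Counting from the black handle, the wells hold vial_1 (black cap), vial_4 (amber jar), vial_3 (tall white cap) and vial_2 (red cap).

- **Last checks:** in the top view the cap centres lay about 1 to 3.5 mm from the well centres. Cap-top heights from the depth image were within 1 mm of the values expected for standing on the well floor. The last side view showed all four upright and the arm well clear.
- **Camera disagreement:** the top and wrist cameras differed by about 4 mm. I corrected for this using the gripped position of the first vial.
- **Force peak:** seating the tall vial in well 3 gave a brief 45 N at the wrist, pressed through the held vial. This was under the 120 N wrist limit. I don't believe the arm or gripper body touched anything, but I could not confirm that directly.

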